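# Open the tilted bayonet pot of a jeweller's tumbler and charge it with polishing balls

### The arm

A 6-joint arm with a two-finger parallel gripper is mounted at the origin on the work surface. World frame = base frame: x ahead of the robot, y to its left, z up, the work surface at z = 0. Lengths are in m, angles in rad, forces in N, time in s.
With the tool pointing down it reaches from about 0.35 to 0.85 m from the base axis. Payload 8.1 kg.
Tool frame: the origin (TCP) lies between the finger pads; the fingertips stand 14 mm ahead of it and the grasp point (between the pads) lies 5 mm behind it; z points along the fingers, y is the direction in which the jaws open and shut (so a half turn about z gives the same grasp; the last joint's range is limited). The gripper opens to 93 mm and grips with 3 to 60 N. Pads are 15 mm wide; open, the fingers measure 128 mm over their backs; the gripper's body (75 mm by 188 mm) begins 65 mm behind the grasp point.
Start: joints at [1.18, 0.13, 1.488, -0, 1.523, -0.085], TCP at [0.181, 0.572, 0.233] pointing down, gripper open.
Joint ranges: [-2.96, 2.96], [-0.89, 2.26], [0.02, 2.5], [-1.34, 4.48], [0, 2.73], [-2.66, 2.66]. Speed limits (rad/s): [2.39, 2.39, 2.79, 3.14, 3.14, 3.14].

### API

Orientations are given as a rotation vector (axis times angle).
In Python, from plant import robot gives the robot as it stands.
- The arm moves only by the tool step_arm, never from a script. Its argument "targets" is a list of rows, each an object of numbers: "tx", "ty", "tz": the shift along the tool's x, y, z in mm; "ax", "ay", "az": the turn, a rotation vector about the tool's x, y, z in rad; "grip": the closure in counts, from 0 (fully open) to 255 (shut). In form: [{"tx": .., "ty": .., "tz": .., "ax": .., "ay": .., "az": .., "grip": ..}, ...]. A call has 1 to 20 rows; each row shifts and turns the commanded pose from where the row before left it, along the tool's axes as they then stand; what a row does not reach is not made up. A row lasts 1/10 s, in which the tool goes at most 50 mm and 8.59 degrees, less where a joint would pass 70% of its speed; a pose out of reach is approached as far as the arm can. A call with a gripper value outside its range is refused whole. The fingers move at their own pace and stop on an object; "squeeze" is the grip in N (left out, the last holds). Time passes only in rows, so rows that do not move let the fingers close. It gives the time, the measured TCP pose, the force and the opening at its end, in the units of the state.
- robot.read_state(): the state, without advancing time (a new reading comes with each control period).
- robot.read_camera(name): name is "scene" or "top" or "wrist"; returns a dict with "frame" (480x640x3 uint8, blue, green, red), "fx", "fy", "cx", "cy" (pixels), "R" (3x3) and "t" (3): a world point X has camera coordinates R X + t. Camera axes: x right, y down, z forward; pixel columns grow to the right and rows downward; lengths in m; the calibration is good to about 2 mm. A picture is of the moment at which its call begins. There is no depth.
- robot.close_job(): hands the job in, once; it reports no verdict.
The state is a dict: "t": time; "q": joint angles; "dq": joint speeds; "joint_torque": joint torques, N m; "tool_pos": TCP position; "orientation": TCP orientation; "force": force on the tool from outside, world axes, zero at the start; "wrist_torque": the same for the moment, N m; "opening": finger opening in m.
Only numpy, scipy, OpenCV 4.12 (cv2) and the standard library are available. Lean on these libraries where they do the work, as an engineer would, in place of code of your own. Each camera call takes 0.05 s, during which the arm holds its last target.

### The job

Unlock the cap of the tilted tumbler pot by turning it counterclockwise until its yellow marks meet those on the rim, lift it off and stand it upright in the middle of the felt-lined tray. Then pour all six white balls from the orange scoop into the pot, then stand the empty scoop upright on the bench and let go. Do not shift the tin, jar, beaker, cone or hammer.

Things in the scene. Friction and masses are not known exactly. Their poses are not given: they have to be found in the camera images.
- tumbler: Fixed tumbler: white foot, grey motor, blue pot leaning 30 deg. Origin: centre of the round mouth, 175 mm above the bench. z points out along the pot's axis (up, tilted 30 deg); horizontally the mouth leans towards -x. Rim radius 72, mouth radius 58 with a steel lip in to radius 44; lip has 40 deg gaps centred on +x and -x (yellow marks on rim). Pot 106 mm deep inside. Foot reaches 140 behind, 85 each side.
- cap: Aluminium bayonet cap, 250 g; z = pot axis, origin at disc underside (rim plane when home). Disc r 60, 8 thick; black bar on top 70 (along x) x 22 (y), z 8 to 46 mm; plug r 42 reaches z -24; 2 lugs at +x and -x (yellow marks). Starts turned about -0.8 to -1.2 rad from the tumbler's x, locked. Turns counterclockwise (seen from outside) to a stop near +0.2; lifts straight out only within 0.15 rad of x aligned.
- scoop: Orange open scoop, 120 g, 50 mm wide (y), 42 high, walls 3. Origin on its underside: floor x -10 to +52 mm, upright back wall at x 52; spout is a ramp rising 38 deg from the floor at x -10 to its lip at x -60, z 42 mm. Flat parallel sides, to grip across y near x +15. Holds 6 balls; they roll out over the lip when its spout is tipped down about 45 to 65 deg.
- tray: Fixed wooden tray, 150 (x) x 140 (y) x 20 mm high, blue felt floor at 5 mm, walls 5 mm; origin at the centre of its underside. The cap, standing upright on its plug in it, has its origin 29 mm above the bench.
- pot_inside (a point): Point on the pot's axis inside it, 60 mm below the mouth plane.
- ball1: White ceramic polishing ball, 20 mm diameter, 10 g; origin at its centre. Starts loose on the scoop's floor.
- ball2: White ceramic polishing ball, 20 mm diameter, 10 g; origin at its centre. Starts loose on the scoop's floor.
- ball3: White ceramic polishing ball, 20 mm diameter, 10 g; origin at its centre. Starts loose on the scoop's floor.
- ball4: White ceramic polishing ball, 20 mm diameter, 10 g; origin at its centre. Starts loose on the scoop's floor.
- ball5: White ceramic polishing ball, 20 mm diameter, 10 g; origin at its centre. Starts loose on the scoop's floor.
- ball6: White ceramic polishing ball, 20 mm diameter, 10 g; origin at its centre. Starts loose on the scoop's floor.
- tin: Low brass tin, bystander, 62 mm across, 34 mm high; origin at the centre of its underside.
- jar: Amber jar, bystander, 58 mm across, 105 mm high; origin at the centre of its underside.
- cone: Steel ring-sizing cone, bystander, standing, foot 68 mm across, 135 mm high; origin at the centre of its underside.
- beaker: Green glass beaker, bystander, 52 mm across, 90 mm high; origin at the centre of its underside.
- hammer: Hammer lying down, bystander, 200 mm long along its x, up to 90 mm across the head, under 35 mm high; origin on the bench near its middle.
There are look-alikes about, which are no part of the job. Leave any black, blue or red look-alike of the scoop alone.

How it is judged:
By the outcome, as a careful person would: the job done as asked, in the order asked, and still so for the second after the job is handed in, with the robot touching nothing.
It also fails if it takes over 72 s, if anything falls off the work surface, if the arm or the gripper's body presses on something with over 40 N, if the wrist force passes 120 N, or if a joint passes its speed limit or range.

## Working session

There is one attempt and no reset: what is moved stays moved. The work goes in short steps, Python scripts to look and compute and a tool call to move; the robot and the scene stay as the last step left them, time stands still between calls to the robot, and variables do not carry over. Pictures are saved under pics/ and viewed, and the job is handed in when it is done.

Besides the shell and the picture viewer there is one more tool, called after ">>>" by a JSON object that holds its "api" and its "payload". step_arm: Moves the arm, as the interface text tells. Its arguments: {"type":"object","properties":{"targets":{"type":"array"},"squeeze":{"type":"number"}},"required":["targets"]}

```bash
ls; mkdir -p pics; cat > h.py <<'E'
import numpy as np, cv2, json, pickle
from scipy.spatial.transform import Rotation as Ro
from plant import robot
def snap(name,fn):
    c=robot.read_camera(name); cv2.imwrite('pics/'+fn+'.png',c['frame']); pickle.dump(c,open('pics/'+fn+'.pkl','wb')); return c
def load(fn): return pickle.load(open('pics/'+fn+'.pkl','rb'))
def ray(c,u,v):
    R=np.array(c['R']);t=np.array(c['t']); d=R.T@np.array([(u-c['cx'])/c['fx'],(v-c['cy'])/c['fy'],1.]); return -R.T@t,d/np.linalg.norm(d)
def onz(c,u,v,z):
    o,d=ray(c,u,v); return o+d*(z-o[2])/d[2]
def tri(*obs):
    A=np.zeros((3,3));b=np.zeros(3);L=[]
    for c,u,v in obs:
        o,d=ray(c,u,v);P=np.eye(3)-np.outer(d,d);A+=P;b+=P@o;L.append((o,d))
    X=np.linalg.solve(A,b); return X,[np.linalg.norm((np.eye(3)-np.outer(d,d))@(X-o)) for o,d in L]
def proj(c,X):
    p=np.array(c['R'])@np.array(X)+np.array(c['t']); return np.array([c['fx']*p[0]/p[2]+c['cx'],c['fy']*p[1]/p[2]+c['cy']])
E
python3 - <<'E'
from h import *
for n in('scene','top','wrist'):
    c=snap(n,n+'0'); R=np.array(c['R']);print(n,-R.T@np.array(c['t']),R[2],c['fx'])
s=robot.read_state();print({k:np.round(v,3) for k,v in s.items()})
E
```

```text
pics
scene [1.14429264 0.92254094 1.00585631] [-0.45000316 -0.63967111 -0.62315168] 622.1577565840672
top [0.3706611  0.02488374 1.14068727] [ 0.12581614 -0.01193784 -0.99198175] 433.9601007160249
wrist [0.10903672 0.59479639 0.3839098 ] [ 0.25853703 -0.08315865 -0.96241532] 427.8749556459141
{'t': np.float64(0.15), 'q': array([ 1.18 ,  0.131,  1.489, -0.   ,  1.523, -0.085]), 'dq': array([ 0.001, -0.001, -0.005,  0.001, -0.   ,  0.002]), 'joint_torque': array([ 0.0000e+00, -5.6048e+01, -4.9233e+01,  7.7000e-02,  3.1000e-02,
       -0.0000e+00]), 'tool_pos': array([0.18 , 0.572, 0.232]), 'orientation': array([-4.780e-01, -3.105e+00,  2.000e-03]), 'force': array([-0.336,  0.021, -1.326]), 'wrist_torque': array([-0.017, -0.02 , -0.002]), 'opening': np.float64(0.093)}
```

View pics/scene0.png

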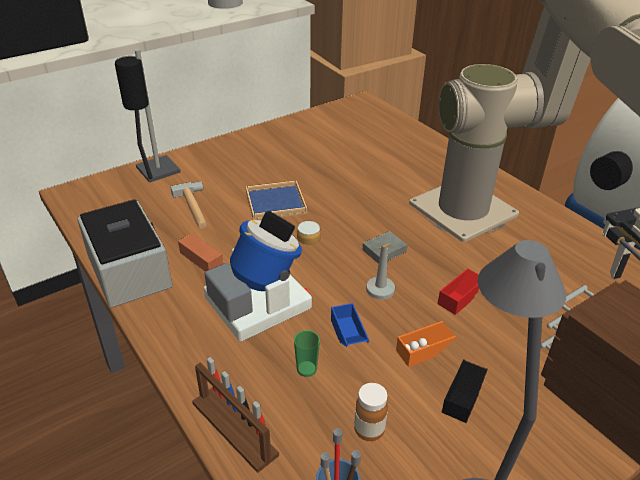

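View pics/top0.png

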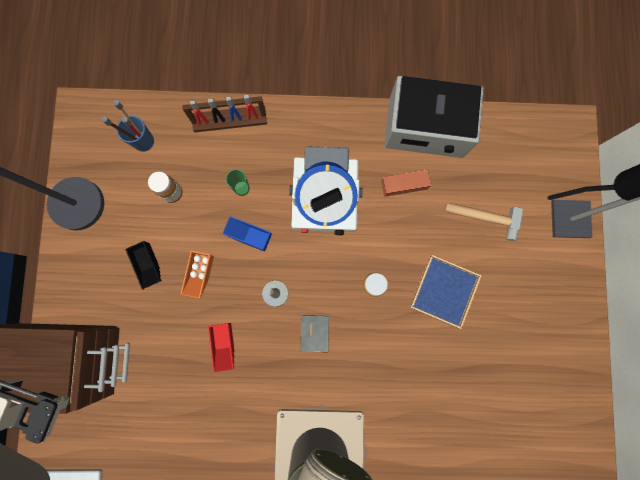

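View pics/wrist0.png

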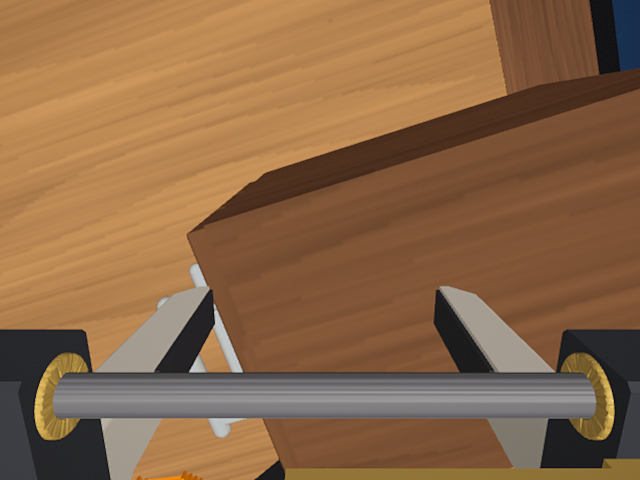

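```bash
python3 - <<'E'
from h import *
t=load('top0')['frame'];s=load('scene0')['frame']
a=cv2.resize(t[150:240,280:380],(800,720),interpolation=cv2.INTER_CUBIC)[:600]
a=cv2.resize(t[145:245,270:380],None,fx=5.5,fy=5.5,interpolation=cv2.INTER_CUBIC)
cv2.imwrite('pics/ta.png',a)
b=cv2.resize(t[235:315,165:235],None,fx=5,fy=5,interpolation=cv2.INTER_CUBIC)
c=cv2.resize(s[310:380,385:465],None,fx=5,fy=5,interpolation=cv2.INTER_CUBIC)
im=np.zeros((400,750,3),np.uint8);im[:400,:350]=b;im[:350,350:750]=c;cv2.imwrite('pics/tb.png',im)
d=cv2.resize(s[200:340,195:320],None,fx=4.2,fy=4.2,interpolation=cv2.INTER_CUBIC);cv2.imwrite('pics/tc.png',d)
E
```

```text
(no output)
```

View pics/ta.png

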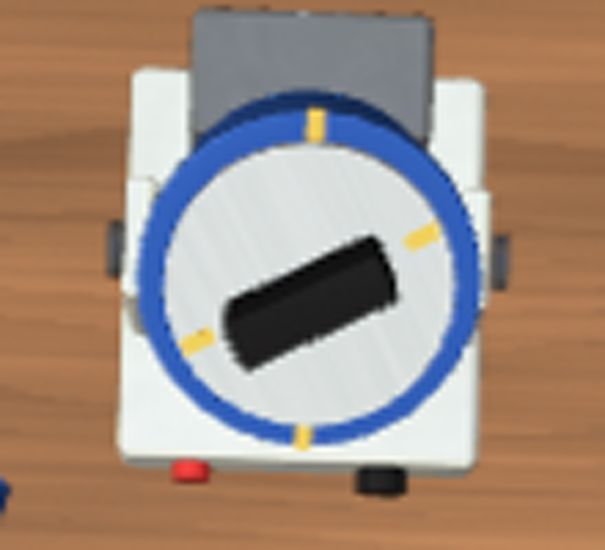

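View pics/tb.png

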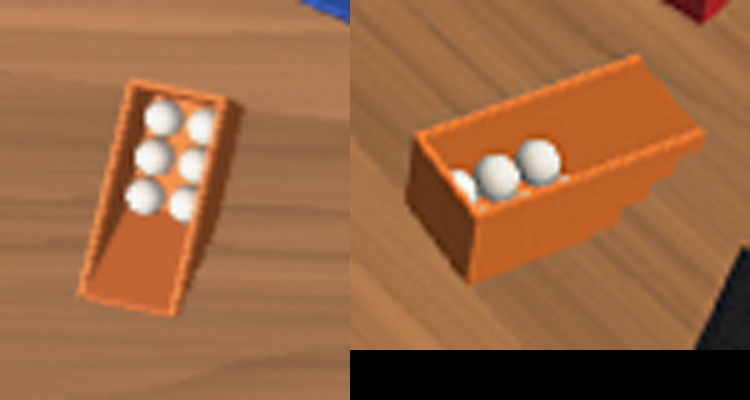

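View pics/tc.png

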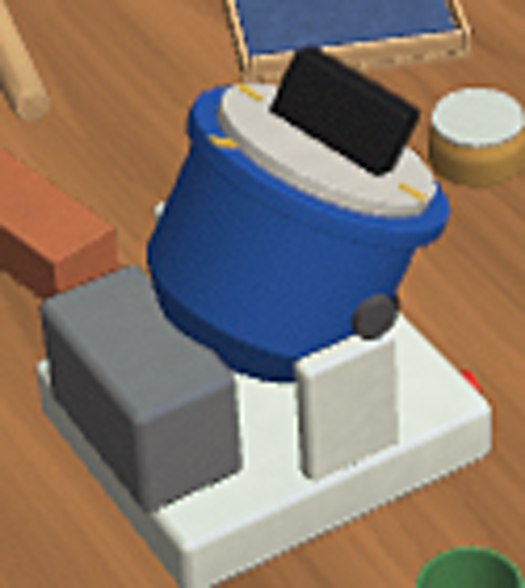

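```bash
python3 - <<'E'
from h import *
def ycent(c,u,v,r=5):
    f=c['frame'].astype(int);h=f.copy()
    b,g,rr=f[...,0],f[...,1],f[...,2]
    w=np.clip(np.minimum(rr,g)-b-40,0,None).astype(float)
    u0,v0=int(round(u)),int(round(v));ys,xs=np.mgrid[v0-r:v0+r+1,u0-r:u0+r+1];w=w[v0-r:v0+r+1,u0-r:u0+r+1]
    w=w*((np.abs(xs-u)<=r)&(np.abs(ys-v)<=r)); return (w*xs).sum()/w.sum(),(w*ys).sum()/w.sum(),w.sum()
t=load('top0');s=load('scene0')
T=lambda x,y:(270+x/5.5-.4,145+y/5.5-.4)
S=lambda x,y:(195+x/4.2-.4,200+y/4.2-.4)
pts={}
for n,p,q in[('rimfar',T(316,125),S(222,142)),('rimnear',T(303,437),None),('capR',T(424,236),S(250,92)),('capL',T(197,341),S(410,190))]:
    a=ycent(t,*p);print(n,p,a)
    if q:
        b=ycent(s,*q);print('  ',q,b);print(tri((t,*a[:2]),(s,*b[:2])))
    else: print(onz(t,*a[:2],.175-.033))
# rim circle from blue mask in top: fit ellipse centre
# tray: 
f=t['frame'];hsv=cv2.cvtColor(f,cv2.COLOR_BGR2HSV)
m=cv2.inRange(hsv,(100,60,40),(125,255,255))
n,l,st,ce=cv2.connectedComponentsWithStats(m)
for i in range(1,n):
    if st[i,4]>100: print('blue',st[i],ce[i])
m=cv2.inRange(hsv,(5,180,90),(16,255,255));n,l,st,ce=cv2.connectedComponentsWithStats(m)
for i in range(1,n):
    if st[i,4]>40: print('or',st[i],ce[i])
E
```

```text
rimfar (327.05454545454546, 167.3272727272727) (np.float64(326.97435897435895), np.float64(167.29538461538462), np.float64(975.0))
   (247.45714285714286, 233.4095238095238) (np.float64(248.1350906095552), np.float64(233.46128500823724), np.float64(607.0))
(array([0.67442006, 0.00455383, 0.21170161]), [np.float64(0.00029323331908250353), np.float64(0.0002932333190823921)])
rimnear (324.69090909090914, 224.05454545454543) (np.float64(324.57632933104634), np.float64(224.2915951972556), np.float64(583.0))
[0.55915524 0.00547242 0.142     ]
capR (346.69090909090914, 187.5090909090909) (np.float64(346.3761316872428), np.float64(187.6), np.float64(1215.0))
   (254.1238095238095, 221.5047619047619) (np.float64(253.90490341753343), np.float64(221.0222882615156), np.float64(673.0))
(array([ 0.63401144, -0.04076999,  0.19885958]), [np.float64(0.001294865439619289), np.float64(0.0012948654396192636)])
capL (305.41818181818184, 206.6) (np.float64(305.5802888700085), np.float64(206.5446049277825), np.float64(1177.0))
   (292.2190476190476, 244.83809523809524) (np.float64(292.65337954939343), np.float64(245.16984402079723), np.float64(577.0))
(array([0.59347109, 0.04975735, 0.17418608]), [np.float64(0.0008614821965485605), np.float64(0.0008614821965487323)])
blue [229 106  13  15 106] [233.58490566 112.83962264]
blue [117 116  37  35 627] [136.55023923 134.69856459]
blue [295 161  63  65 997] [325.3891675  189.09528586]
blue [222 216  50  35 921] [246.9815418  233.27795874]
blue [  0 252  14  72 721] [  4.80305132 283.04576976]
blue [ 414  259   63   66 2500] [445.0556 291.3504]
or [182 252  31  46 561] [195.31550802 278.59180036]
```

```bash
python3 - <<'E'
from h import *
t=load('top0');s=load('scene0')
a=cv2.resize(t['frame'][250:335,405:490],None,fx=6,fy=6,interpolation=cv2.INTER_CUBIC)
b=cv2.resize(s['frame'][170:230,240:312],None,fx=4,fy=4,interpolation=cv2.INTER_CUBIC)
im=np.zeros((510,800,3),np.uint8);im[:,:510]=a;im[:240,510:510+288]=b;cv2.imwrite('pics/td.png',im)
# scoop outline
for c,box in((t,(170,245,225,310)),(s,(385,315,465,370))):
    hsv=cv2.cvtColor(c['frame'],cv2.COLOR_BGR2HSV);m=cv2.inRange(hsv,(3,190,80),(16,255,255));M=np.zeros_like(m);M[box[1]:box[3],box[0]:box[2]]=m[box[1]:box[3],box[0]:box[2]]
    cn=max(cv2.findContours(M,0,2)[0],key=cv2.contourArea);h=cv2.convexHull(cn);print(cv2.approxPolyDP(h,2.0,True)[:,0].tolist())
E
```

```text
[[210, 260]]
[[442, 321], [455, 338], [432, 357], [408, 366], [397, 351], [398, 337]]
```

View pics/td.png

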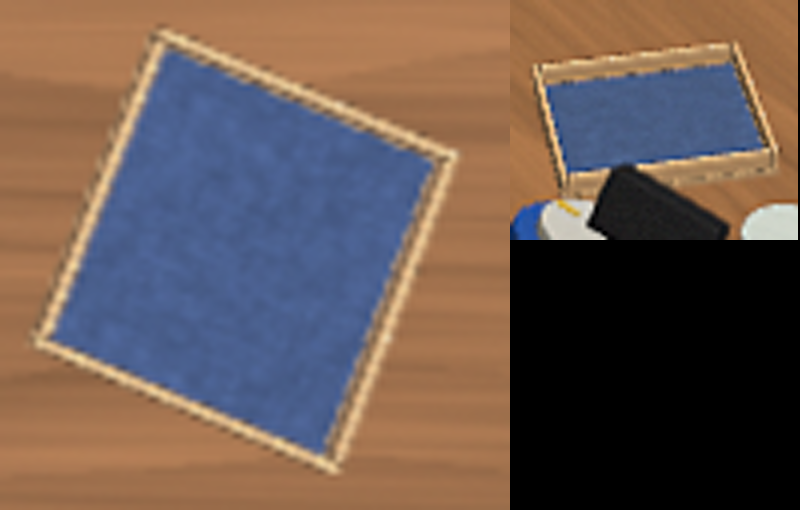

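```bash
python3 - <<'E'
from h import *
t=load('top0');s=load('scene0')
A=lambda x,y:(405+x/6-.4,250+y/6-.4)
B=lambda x,y:(240+(x-510)/4-.4,170+y/4-.4)
tc=[A(158,34),A(457,155),A(335,469),A(37,342)]
P=[onz(t,*p,.02) for p in tc];print('tray top',np.round(P,4),np.mean(P,0))
print([round(np.linalg.norm(P[i]-P[(i+1)%4]),4) for i in range(4)])
# scene order: match by projecting
print([np.round(proj(s,p),1) for p in P])
sc=[B(737,45),B(535,67),B(565,176),B(777,153)];print(np.round(sc,1))
A=lambda x,y:(165+x/5-.4,235+y/5-.4)
B=lambda x,y:(385+(x-350)/5-.4,310+y/5-.4)
for n,a,b in(('backL',A(131,80),B(480,212)),('backR',A(228,98),B(418,133)),('lipL',A(80,295),B(703,135)),('lipR',A(176,315),B(640,58))):
    print(n,tri((t,*a),(s,*b)),onz(t,*a,.042),onz(s,*b,.042))
E
```

```text
tray top [[ 0.5082 -0.2765  0.02  ]
 [ 0.459  -0.4062  0.02  ]
 [ 0.3235 -0.3512  0.02  ]
 [ 0.3739 -0.2237  0.02  ]] [ 0.4161334  -0.31439192  0.02      ]
[np.float64(0.1387), np.float64(0.1463), np.float64(0.137), np.float64(0.1443)]
[array([254.4, 215.5]), array([246.5, 187.5]), array([296.9, 181.8]), array([307. , 208.8])]
[[296.4 180.8]
 [245.8 186.4]
 [253.4 213.6]
 [306.4 207.8]]
backL (array([0.499641  , 0.33966986, 0.0483823 ]), [np.float64(0.00014466341880045393), np.float64(0.00014466341880043924)]) [0.5002878  0.34160916 0.042     ] [0.49546252 0.33569777 0.042     ]
backR (array([0.491639  , 0.29112997, 0.04671564]), [np.float64(0.00040981054789597483), np.float64(0.0004098105478958085)]) [0.49246526 0.29199911 0.042     ] [0.48810015 0.28827576 0.042     ]
lipL (array([0.39159755, 0.35853781, 0.04525855]), [np.float64(0.000877550533201695), np.float64(0.0008775505332017477)]) [0.39101936 0.36015803 0.042     ] [0.38981671 0.3561434  0.042     ]
lipR (array([0.38254619, 0.31061494, 0.04488569]), [np.float64(0.0003430847882853537), np.float64(0.00034308478828532754)]) [0.38232513 0.31160829 0.042     ] [0.38055646 0.30858701 0.042     ]
```

```bash
cat >> h.py <<'E'
def pose():
    s=robot.read_state(); return np.array(s['tool_pos']),Ro.from_rotvec(s['orientation']),s
def potR(psi,a):
    """tool rot: z = -pot axis, tool y at angle a from tumbler x (ccw about pot axis)"""
    Z=Ro.from_euler('z',psi)*Ro.from_euler('y',-np.pi/6)   # tumbler frame
    return Z*Ro.from_euler('z',a-np.pi/2)*Ro.from_matrix(np.diag([-1.,1,-1]))
def plan(pt,Rt,N=None,p0=None,R0=None):
    p,R,_=pose()
    if p0 is not None:p,R=p0,R0
    D=R.inv().apply(pt-p)*1000; w=(R.inv()*Rt).as_rotvec()
    n=N or int(max(np.ceil(np.linalg.norm(D)/45),np.ceil(np.linalg.norm(w)/.14),1))
    S=sum((Ro.from_rotvec(w/n*k).as_matrix() for k in range(n)),np.zeros((3,3)))
    q=np.linalg.solve(S,D); print('rows',n,'t',np.round(q,1),'a',np.round(w/n,4),'| total D',np.round(D,1),'w',np.round(w,3))
    return n
E
python3 - <<'E'
from h import *
Rt=potR(-.01,np.pi/2-1.088); print(Rt.as_matrix())
plan(np.array([.556,.005,.279]),Rt)
E
```

```text
[[-0.393182    0.771643    0.499975  ]
 [ 0.88967641  0.45656422 -0.00499992]
 [-0.23212885  0.44285009 -0.8660254 ]]
rows 16 t [-41.8 -13.1   0.5] a [-0.0215 -0.0258  0.0484] | total D [-528.7 -427.5  -46.6] w [-0.344 -0.413  0.774]
```

>>> {"api": "step_arm", "payload": {"targets": [{"tx":-41.8,"ty":-13.1,"tz":0.5,"ax":-0.0215,"ay":-0.0258,"az":0.0484,"grip":0},{"tx":-41.8,"ty":-13.1,"tz":0.5,"ax":-0.0215,"ay":-0.0258,"az":0.0484,"grip":0},{"tx":-41.8,"ty":-13.1,"tz":0.5,"ax":-0.0215,"ay":-0.0258,"az":0.0484,"grip":0},{"tx":-41.8,"ty":-13.1,"tz":0.5,"ax":-0.0215,"ay":-0.0258,"az":0.0484,"grip":0},{"tx":-41.8,"ty":-13.1,"tz":0.5,"ax":-0.0215,"ay":-0.0258,"az":0.0484,"grip":0},{"tx":-41.8,"ty":-13.1,"tz":0.5,"ax":-0.0215,"ay":-0.0258,"az":0.0484,"grip":0},{"tx":-41.8,"ty":-13.1,"tz":0.5,"ax":-0.0215,"ay":-0.0258,"az":0.0484,"grip":0},{"tx":-41.8,"ty":-13.1,"tz":0.5,"ax":-0.0215,"ay":-0.0258,"az":0.0484,"grip":0}]}}

```text
t: 0.95
tool_pos: [0.4282, 0.3256, 0.2463]
orientation: [0.992, 2.73, 0.202]
force: [0.4, -0.6, -0.1]
opening: 0.0931
```

```bash
python3 - <<'E'
from h import *
Rt=potR(-.01,np.pi/2-1.088)
p,R,s=pose();print(p,s['q'],s['t']);plan(np.array([.556,.005,.279]),Rt)
E
```

```text
[0.42820116 0.32559265 0.24631014] [ 0.63101379 -0.27681347  1.87433442 -0.11707037  1.30212502 -0.22517361] 0.95
rows 8 t [-41.6 -13.1   0.4] a [-0.0213 -0.0258  0.0481] | total D [-307.8 -158.8  -14.5] w [-0.171 -0.206  0.384]
```

```bash
python3 - <<'E'
from h import *
snap('wrist','w1')
E
```

```text
(no output)
```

View pics/w1.png

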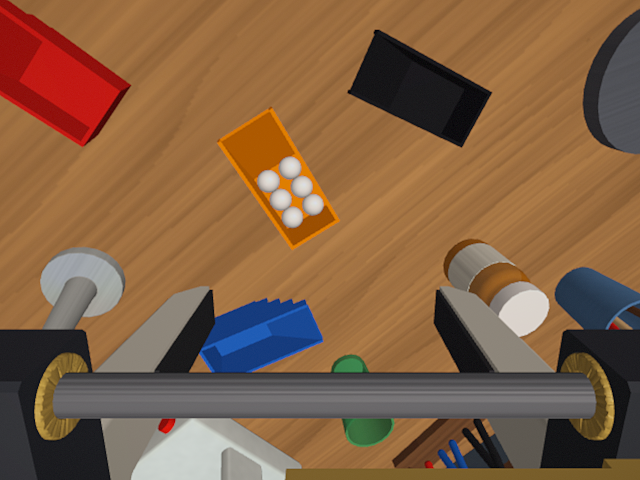

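>>> {"api": "step_arm", "payload": {"targets": [{"tx":-41.6,"ty":-13.1,"tz":0.4,"ax":-0.0213,"ay":-0.0258,"az":0.0481,"grip":0},{"tx":-41.6,"ty":-13.1,"tz":0.4,"ax":-0.0213,"ay":-0.0258,"az":0.0481,"grip":0},{"tx":-41.6,"ty":-13.1,"tz":0.4,"ax":-0.0213,"ay":-0.0258,"az":0.0481,"grip":0},{"tx":-41.6,"ty":-13.1,"tz":0.4,"ax":-0.0213,"ay":-0.0258,"az":0.0481,"grip":0},{"tx":-41.6,"ty":-13.1,"tz":0.4,"ax":-0.0213,"ay":-0.0258,"az":0.0481,"grip":0},{"tx":-41.6,"ty":-13.1,"tz":0.4,"ax":-0.0213,"ay":-0.0258,"az":0.0481,"grip":0},{"tx":-41.6,"ty":-13.1,"tz":0.4,"ax":-0.0213,"ay":-0.0258,"az":0.0481,"grip":0},{"tx":-41.6,"ty":-13.1,"tz":0.4,"ax":-0.0213,"ay":-0.0258,"az":0.0481,"grip":0},{"tx":0,"grip":0},{"tx":0,"grip":0}]}}

```text
schema error: expected keys tx, ty, tz, ax, ay, az, grip
```

```bash
python3 - <<'E'
from h import *
snap('wrist','w2')
p,R,s=pose();print(p,s['q'],s['t']);plan(np.array([.556,.005,.279]),potR(-.01,np.pi/2-1.088))
E
```

```text
[0.42945195 0.32343633 0.24669988] [ 0.62726788 -0.27803676  1.87476139 -0.11838894  1.30269766 -0.22507696] 1.05
rows 8 t [-41.3 -13.    0.5] a [-0.0214 -0.0255  0.0477] | total D [-306.  -156.9  -13.6] w [-0.171 -0.204  0.381]
```

View pics/w2.png

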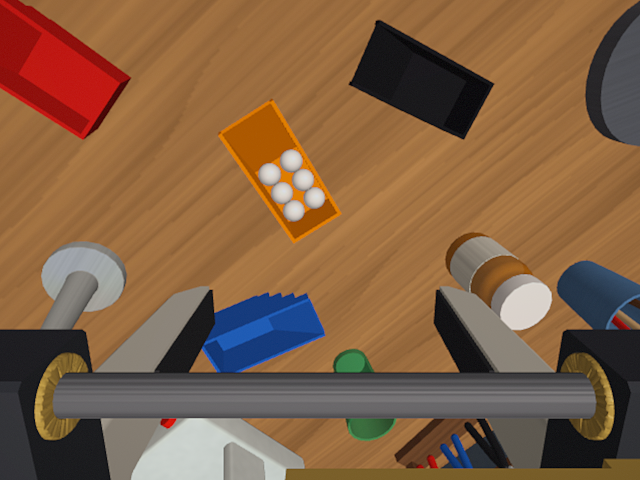

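The wrist picture shows the orange scoop, with rim corners at about (219,134), (272,100), (340,213) and (294,241), and all six balls in it. The call was refused because a row lacked some keys, so I resend it with all of them.

>>> {"api": "step_arm", "payload": {"targets": [{"tx":-41.3,"ty":-13.0,"tz":0.5,"ax":-0.0214,"ay":-0.0255,"az":0.0477,"grip":0},{"tx":-41.3,"ty":-13.0,"tz":0.5,"ax":-0.0214,"ay":-0.0255,"az":0.0477,"grip":0},{"tx":-41.3,"ty":-13.0,"tz":0.5,"ax":-0.0214,"ay":-0.0255,"az":0.0477,"grip":0},{"tx":-41.3,"ty":-13.0,"tz":0.5,"ax":-0.0214,"ay":-0.0255,"az":0.0477,"grip":0},{"tx":-41.3,"ty":-13.0,"tz":0.5,"ax":-0.0214,"ay":-0.0255,"az":0.0477,"grip":0},{"tx":-41.3,"ty":-13.0,"tz":0.5,"ax":-0.0214,"ay":-0.0255,"az":0.0477,"grip":0},{"tx":-41.3,"ty":-13.0,"tz":0.5,"ax":-0.0214,"ay":-0.0255,"az":0.0477,"grip":0},{"tx":-41.3,"ty":-13.0,"tz":0.5,"ax":-0.0214,"ay":-0.0255,"az":0.0477,"grip":0},{"tx":0,"ty":0,"tz":0,"ax":0,"ay":0,"az":0,"grip":0},{"tx":0,"ty":0,"tz":0,"ax":0,"ay":0,"az":0,"grip":0}]}}

```text
t: 2.05
tool_pos: [0.5554, 0.009, 0.2776]
orientation: [1.39, 2.282, 0.368]
force: [1.2, 1.0, 0.1]
opening: 0.093
```

```bash
python3 - <<'E'
from h import *
w=load('w2');t=load('top0');s=load('scene0')
A=lambda x,y:(165+x/5-.4,235+y/5-.4)
B=lambda x,y:(385+(x-350)/5-.4,310+y/5-.4)
for n,a,b,c in(('backL',A(131,80),B(480,212),(340,213)),('backR',A(228,98),B(418,133),(294,241)),('lipL',A(80,295),B(703,135),(272,100)),('lipR',A(176,315),B(640,58),(219,134))):
    print(n,onz(w,*c,.042),tri((t,*a),(w,*c)),tri((s,*b),(w,*c)))
snap('wrist','w3')
p,R,s=pose();print(p,s['q'],s['t']);plan(np.array([.556,.005,.279]),potR(-.01,np.pi/2-1.088))
E
```

```text
backL [0.49962032 0.34033644 0.042     ] (array([0.49971694, 0.34084102, 0.04289888]), [np.float64(0.0006618852413679331), np.float64(0.0006618852413679186)]) (array([0.49813009, 0.33957995, 0.04637578]), [np.float64(0.0011799431212697448), np.float64(0.0011799431212697906)])
backR [0.49135265 0.2935501  0.042     ] (array([0.49286587, 0.29283867, 0.03864308]), [np.float64(3.58371597496459e-05), np.float64(3.583715974968149e-05)]) (array([0.49048272, 0.29268617, 0.04579465]), [np.float64(0.0017427039289588029), np.float64(0.0017427039289590167)])
lipL [0.3902606  0.35915457 0.042     ] (array([0.39049333, 0.35939666, 0.04368983]), [np.float64(0.0005464834003487166), np.float64(0.0005464834003487201)]) (array([0.39061104, 0.35818331, 0.04367606]), [np.float64(0.0011650779434091943), np.float64(0.0011650779434092197)])
lipR [0.38229559 0.31193061 0.042     ] (array([0.38236464, 0.31181005, 0.04126728]), [np.float64(3.329532219171557e-05), np.float64(3.3295322191777366e-05)]) (array([0.38242407, 0.31139624, 0.04475728]), [np.float64(0.0010596018297587045), np.float64(0.0010596018297586178)])
[0.55539161 0.01003993 0.27763268] [-0.10925639 -0.52107542  2.06242533  0.06027652  1.08285001 -0.60157549] 2.1
rows 1 t [-5.  -1.2 -0.9] a [-0.0008 -0.0049  0.0043] | total D [-5.  -1.2 -0.9] w [-0.001 -0.005  0.004]
```

View pics/w3.png

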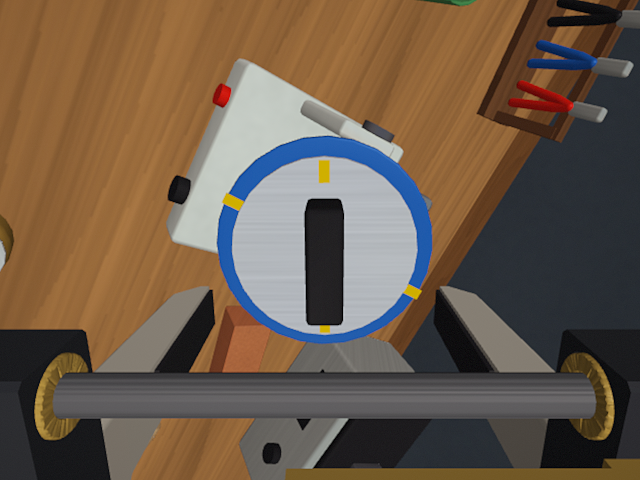

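```bash
python3 - <<'E'
from h import *
w=load('w3');t=load('top0');s=load('scene0')
def yc(u,v,r):
    f=w['frame'].astype(int);b,g,rr=f[...,0],f[...,1],f[...,2];m=((np.minimum(rr,g)-b)>90)
    ys,xs=np.mgrid[v-r:v+r+1,u-r:u+r+1];k=m[v-r:v+r+1,u-r:u+r+1];return xs[k].mean(),ys[k].mean()
o={'near':((233,202),(324.58,224.29)),'far':((412,292),(326.97,167.3)),'capL':((324,171),(305.58,206.54)),'capR':((325,328),(346.38,187.6))}
X={}
for k,(a,b) in o.items():
    a=yc(*a,13); r=tri((w,*a),(t,*b));X[k]=r[0];print(k,np.round(a,1),np.round(r[0],4),np.round(r[1],4))
m=(X['near']+X['far'])/2;print('mouth',m,np.linalg.norm(X['far']-X['near']),X['far']-X['near'])
m=(X['capL']+X['capR'])/2;d=X['capR']-X['capL'];print('cap top',m,np.linalg.norm(d),np.arctan2(d[1],d[0]*.866+d[2]*.5))
# bar top corners in wrist on plane z=46
ax=np.array([-.5,.005,.866]);c=np.array([.616,.005,.175])
def onpl(u,v,h):
    o_,d_=ray(w,u,v);P=c+ax*h;return o_+d_*((P-o_)@ax)/(d_@ax)
ex=np.array([.866,-.00866,.5]);ey=np.cross(ax,ex)
def loc(P):return np.round(np.array([(P-c)@ex,(P-c)@ey,(P-c)@ax])*1000,1)
for k,(a,b) in o.items(): print(k,loc(onpl(*yc(*a,13),8 if 'cap' in k else 0)) if 0 else loc(onpl(*yc(*a,13),.008 if 'cap' in k else 0)))
g=cv2.cvtColor(w['frame'],cv2.COLOR_BGR2GRAY)
mm=np.zeros_like(g);mm[185:335,290:360]=(g[185:335,290:360]<90)*255
cn=max(cv2.findContours(mm,0,2)[0],key=cv2.contourArea);r=cv2.minAreaRect(cn);print(r)
print('bar top mid left/right edge', [loc(onpl(x,y,.046)) for x,y in((304,250),(345,250))])
E
```

```text
near [232.5 201.5] [0.5583 0.0055 0.1464] [0.0001 0.0001]
far [412.6 291.6] [0.6742 0.0046 0.2114] [0.0002 0.0002]
capL [323.4 171.2] [0.5934 0.0498 0.1704] [0.0007 0.0007]
capR [324.6 328.5] [ 0.6317 -0.0408  0.2005] [0.0012 0.0012]
mouth [0.61623839 0.00504394 0.17890143] 0.13287916354255916 [ 0.11593203 -0.0009239   0.06492906]
cap top [0.61254127 0.00447885 0.18543829] 0.1028074103955796 -1.0818287261086612
near [-64.8  -1.2  -0. ]
far [69.5 -0.6 -0. ]
capL [-22.5  43.9   8. ]
capR [ 27.5 -49.4   8. ]
((324.0, 261.5), (125.0, 38.0), 90.0)
bar top mid left/right edge [array([-13.8,   4.6,  46. ]), array([ 6.2, 15.1, 46. ])]
```

```bash
python3 - <<'E'
from h import *
Rt=potR(-.01,np.pi/2-1.08)
ax=np.array([-.5,.005,.866]);c=np.array([.6165,.005,.176])+.0005*Rt.as_matrix()[:,1]
plan(c+ax*.12,Rt);plan(c+ax*.027,Rt,p0=c+ax*.12,R0=Rt)
E
```

```text
rows 1 t [-4.9  0.3 -1.4] a [-0.0008 -0.0049 -0.0037] | total D [-4.9  0.3 -1.4] w [-0.001 -0.005 -0.004]
rows 3 t [-0.  0. 31.] a [0. 0. 0.] | total D [-0.  0. 93.] w [0. 0. 0.]
```

>>> {"api": "step_arm", "payload": {"targets": [{"tx":-4.9,"ty":0.3,"tz":20,"ax":-0.0008,"ay":-0.0049,"az":-0.0037,"grip":0},{"tx":0,"ty":0,"tz":20,"ax":0,"ay":0,"az":0,"grip":0},{"tx":0,"ty":0,"tz":0,"ax":0,"ay":0,"az":0,"grip":0},{"tx":0,"ty":0,"tz":0,"ax":0,"ay":0,"az":0,"grip":0}]}}

```text
t: 2.5
tool_pos: [0.5773, 0.0068, 0.2441]
orientation: [1.381, 2.284, 0.364]
force: [0.2, 0.5, 0.7]
opening: 0.0931
```

```bash
python3 - <<'E'
from h import *
Rt=potR(-.01,np.pi/2-1.08)
ax=np.array([-.5,.005,.866]);c=np.array([.6165,.005,.176])+.0005*Rt.as_matrix()[:,1]
plan(c+ax*.027,Rt);print(robot.read_state()['tool_pos'])
E
```

```text
rows 2 t [-0.6 -0.1 25.8] a [-0.0001 -0.0007  0.0011] | total D [-1.3 -0.2 51.6] w [-0.    -0.001  0.002]
[0.57730052 0.00684866 0.244072  ]
```

Now descend and close.

>>> {"api": "step_arm", "payload": {"targets": [{"tx":-1.3,"ty":-0.2,"tz":20,"ax":0,"ay":-0.001,"az":0.002,"grip":0},{"tx":0,"ty":0,"tz":20,"ax":0,"ay":0,"az":0,"grip":0},{"tx":0,"ty":0,"tz":11.6,"ax":0,"ay":0,"az":0,"grip":0},{"tx":0,"ty":0,"tz":0,"ax":0,"ay":0,"az":0,"grip":0},{"tx":0,"ty":0,"tz":0,"ax":0,"ay":0,"az":0,"grip":130},{"tx":0,"ty":0,"tz":0,"ax":0,"ay":0,"az":0,"grip":255},{"tx":0,"ty":0,"tz":0,"ax":0,"ay":0,"az":0,"grip":255},{"tx":0,"ty":0,"tz":0,"ax":0,"ay":0,"az":0,"grip":255},{"tx":0,"ty":0,"tz":0,"ax":0,"ay":0,"az":0,"grip":255},{"tx":0,"ty":0,"tz":0,"ax":0,"ay":0,"az":0,"grip":255}], "squeeze": 45}}

```text
t: 3.5
tool_pos: [0.6041, 0.0035, 0.2004]
orientation: [1.385, 2.278, 0.364]
force: [0.2, -0.1, 0.0]
opening: 0.0497
```

```bash
python3 - <<'E'
from h import *
Rt=potR(-.01,np.pi/2-1.08)
ax=np.array([-.5,.005,.866]);c=np.array([.6165,.005,.176])+.0005*Rt.as_matrix()[:,1]
plan(c+ax*.027,Rt);s=robot.read_state();print(s['tool_pos'],s['force'],s['wrist_torque'],s['opening'],s['t'],s['q'])
R=Ro.from_rotvec(s['orientation']);print(R.inv().apply(s['force']))
snap('wrist','w4')
E
```

```text
rows 1 t [2.1 0.  0.3] a [ 0.0009  0.0023 -0.0021] | total D [2.1 0.  0.3] w [ 0.001  0.002 -0.002]
[0.60406598 0.00346546 0.20038449] [ 0.20244292 -0.10691014  0.01738834] [-0.03197177  0.26797999 -0.02753893] 0.049744545604944054 3.5 [-0.10778707 -0.32128252  2.06052905  0.06155842  0.87974356 -0.61266624]
[-0.17923264  0.11395753  0.08720442]
```

View pics/w4.png

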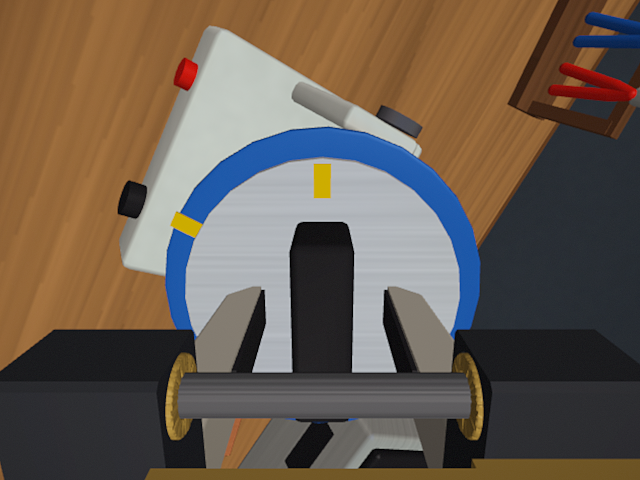

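>>> {"api": "step_arm", "payload": {"targets": [{"tx":2,"ty":0,"tz":0,"ax":0,"ay":0,"az":0,"grip":255},{"tx":0,"ty":0,"tz":0,"ax":0,"ay":0,"az":0,"grip":255},{"tx":0,"ty":0,"tz":0,"ax":0,"ay":0,"az":0,"grip":255},{"tx":0,"ty":0,"tz":0,"ax":0,"ay":0,"az":0,"grip":255},{"tx":0,"ty":0,"tz":0,"ax":0,"ay":0,"az":0,"grip":255},{"tx":0,"ty":0,"tz":0,"ax":0,"ay":0,"az":0,"grip":255},{"tx":0,"ty":0,"tz":0,"ax":0,"ay":0,"az":0,"grip":255},{"tx":0,"ty":0,"tz":0,"ax":0,"ay":0,"az":0,"grip":255}]}}

```text
t: 4.35
tool_pos: [0.6031, 0.0054, 0.1995]
orientation: [1.385, 2.278, 0.364]
force: [-2.9, 0.6, 0.3]
opening: 0.0217
```

```bash
python3 - <<'E'
from h import *
Rt=potR(-.01,np.pi/2-1.08)
ax=np.array([-.5,.005,.866]);c=np.array([.6165,.005,.176])+.0005*Rt.as_matrix()[:,1]
plan(c+ax*.027,Rt);s=robot.read_state();R=Ro.from_rotvec(s['orientation']);print(R.inv().apply(s['force']),R.inv().apply(s['wrist_torque']),s['opening'])
plan(c+ax*.027,potR(-.01,np.pi/2))
E
```

```text
rows 1 t [-0.1  0.3  0.1] a [ 0.0004  0.0018 -0.0019] | total D [-0.1  0.3  0.1] w [ 0.     0.002 -0.002]
[ 1.56110334 -1.81313816 -1.68683568] [ 0.45855934  0.4299847  -0.08148839] 0.021733913314741112
rows 8 t [-0.  0.  0.] a [-1.000e-04  2.000e-04 -1.352e-01] | total D [-0.1  0.3  0.1] w [-1.000e-03  2.000e-03 -1.082e+00]
```

>>> {"api": "step_arm", "payload": {"targets": [{"tx":0,"ty":0,"tz":0,"ax":0,"ay":0,"az":-0.1,"grip":255},{"tx":0,"ty":0,"tz":0,"ax":0,"ay":0,"az":-0.1,"grip":255},{"tx":0,"ty":0,"tz":0,"ax":0,"ay":0,"az":-0.1,"grip":255}]}}

```text
t: 4.65
tool_pos: [0.6034, 0.0051, 0.1998]
orientation: [1.015, 2.439, 0.264]
force: [-0.1, -1.1, 0.2]
opening: 0.0218
```

```bash
python3 - <<'E'
from h import *
s=robot.read_state();R=Ro.from_rotvec(s['orientation']);print(R.inv().apply(s['force']),R.inv().apply(s['wrist_torque']),s['opening'])
ax=np.array([-.5,.005,.866]);c=np.array([.6165,.005,.176])
plan(c+ax*.027,potR(-.01,np.pi/2))
E
```

```text
[-0.79831903 -0.79111718 -0.17006061] [0.32342441 0.08563492 0.06440727] 0.021785306701255974
rows 6 t [ 0.1 -0.   0. ] a [-0.0002  0.0004 -0.1297] | total D [ 0.4 -0.3  0.1] w [-0.001  0.003 -0.778]
```

Turning easily; on to the alignment.

>>> {"api": "step_arm", "payload": {"targets": [{"tx":0,"ty":0,"tz":0,"ax":0,"ay":0,"az":-0.13,"grip":255},{"tx":0,"ty":0,"tz":0,"ax":0,"ay":0,"az":-0.13,"grip":255},{"tx":0,"ty":0,"tz":0,"ax":0,"ay":0,"az":-0.13,"grip":255},{"tx":0,"ty":0,"tz":0,"ax":0,"ay":0,"az":-0.13,"grip":255},{"tx":0,"ty":0,"tz":0,"ax":0,"ay":0,"az":-0.13,"grip":255},{"tx":0,"ty":0,"tz":0,"ax":0,"ay":0,"az":-0.12,"grip":255},{"tx":0,"ty":0,"tz":0,"ax":0,"ay":0,"az":0,"grip":255},{"tx":0,"ty":0,"tz":0,"ax":0,"ay":0,"az":0,"grip":255}]}}

```text
t: 5.45
tool_pos: [0.6032, 0.0054, 0.1998]
orientation: [0.034, 2.616, 0.0]
force: [-4.6, 0.0, 2.9]
opening: 0.0218
```

```bash
python3 - <<'E'
from h import *
s=robot.read_state();R=Ro.from_rotvec(s['orientation']);print(R.inv().apply(s['force']),R.inv().apply(s['wrist_torque']),s['opening'],s['q'])
ax=np.array([-.5,.005,.866]);c=np.array([.6165,.005,.176])
plan(c+ax*.027,potR(-.01,np.pi/2))
a=snap('wrist','w5')['frame'];b=snap('top','t5')['frame']
im=np.zeros((480,800,3),np.uint8);im[:,:400]=a[:,120:520];im[:400,400:]=cv2.resize(b[145:245,275:375],(400,400),interpolation=cv2.INTER_CUBIC);cv2.imwrite('pics/w5c.png',im)
E
```

```text
[ 2.50956122 -0.08755204 -4.75720295] [-0.30245687  0.52284206 -0.03585142] 0.021759806771523768 [-0.10363982 -0.32312556  2.06296884  0.05907198  0.87939082 -1.67409055]
rows 1 t [ 0.3 -0.2  0.3] a [-0.0014  0.0014 -0.0155] | total D [ 0.3 -0.2  0.3] w [-0.001  0.001 -0.015]
```

View pics/w5c.png

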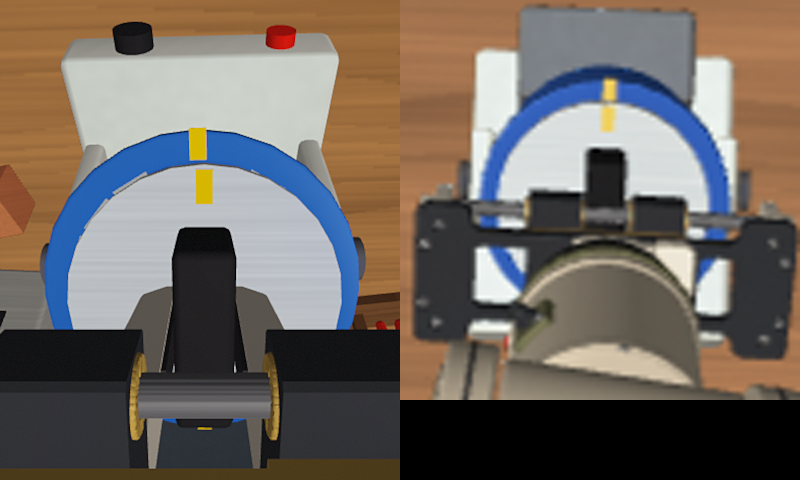

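>>> {"api": "step_arm", "payload": {"targets": [{"tx":0,"ty":0,"tz":0,"ax":0,"ay":0,"az":-0.035,"grip":255},{"tx":0,"ty":0,"tz":-4,"ax":0,"ay":0,"az":0,"grip":255},{"tx":0,"ty":0,"tz":-6,"ax":0,"ay":0,"az":0,"grip":255},{"tx":0,"ty":0,"tz":0,"ax":0,"ay":0,"az":0,"grip":255}]}}

```text
t: 5.95
tool_pos: [0.5982, 0.0054, 0.209]
orientation: [-0.015, 2.616, -0.013]
force: [0.8, 1.0, -2.5]
opening: 0.0218
```

```bash
python3 - <<'E'
from h import *
s=robot.read_state();R=Ro.from_rotvec(s['orientation']);print(R.inv().apply(s['force']),R.inv().apply(s['wrist_torque']),s['opening'])
ax=np.array([-.5,.005,.866]);c=np.array([.6165,.005,.176])
plan(c+ax*.037,potR(-.01,np.pi/2))
a=snap('wrist','w6')
E
```

```text
[0.51096393 1.04239496 2.58660545] [-0.04808995  0.48852553 -0.0243505 ] 0.021778025859784785
rows 1 t [ 0.6 -0.2  0.8] a [-0.0016  0.0021  0.0218] | total D [ 0.6 -0.2  0.8] w [-0.002  0.002  0.022]
```

View pics/w6.png

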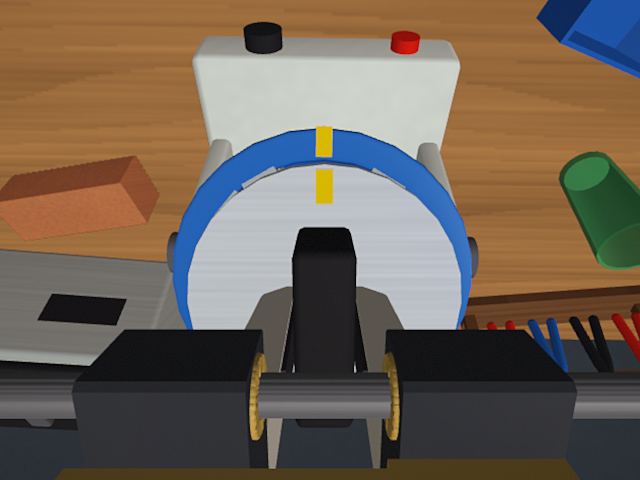

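>>> {"api": "step_arm", "payload": {"targets": [{"tx":0,"ty":0,"tz":-8,"ax":0,"ay":0,"az":0,"grip":255},{"tx":0,"ty":0,"tz":-10,"ax":0,"ay":0,"az":0,"grip":255},{"tx":0,"ty":0,"tz":-12,"ax":0,"ay":0,"az":0,"grip":255},{"tx":0,"ty":0,"tz":-20,"ax":0,"ay":0,"az":0,"grip":255},{"tx":0,"ty":0,"tz":-25,"ax":0,"ay":0,"az":0,"grip":255},{"tx":0,"ty":0,"tz":0,"ax":0,"ay":0,"az":0,"grip":255}]}}

```text
t: 6.6
tool_pos: [0.5615, 0.0057, 0.2788]
orientation: [-0.017, 2.609, -0.015]
force: [0.1, -0.1, -1.2]
opening: 0.0216
```

```bash
python3 - <<'E'
from h import *
s=robot.read_state();R=Ro.from_rotvec(s['orientation']);print(s['tool_pos'],R.inv().apply(s['force']),s['opening'],s['q'])
M=R.as_matrix();print(M)
# target: down, tool y yaw 
for yaw in(np.pi/2,1.2):
    Rt=Ro.from_euler('z',yaw-np.pi/2)*Ro.from_matrix(np.diag([-1.,1,-1]))
    plan(np.array([.416,-.314,.13]),Rt)
E
```

```text
[0.56150503 0.00571008 0.27884409] [ 0.52320117 -0.1187718   1.04363474] 0.021625279984375453 [-0.11406968 -0.51316913  2.05888341  0.0578189   1.06614943 -1.71184529]
[[-0.86146529 -0.00900328  0.50773664]
 [-0.01472612  0.99986524 -0.00725569]
 [-0.50760289 -0.01372751 -0.86148178]]
rows 9 t [ 20.8 -35.3  11.4] a [-0.0012  0.0592  0.0014] | total D [ 205.6 -316.3   56.7] w [-0.011  0.533  0.012]
rows 9 t [ 14.9 -38.3  12.6] a [0.0098 0.0587 0.0416] | total D [ 205.6 -316.3   56.7] w [0.088 0.529 0.374]
```

>>> {"api": "step_arm", "payload": {"targets": [{"tx":15,"ty":-38,"tz":9,"ax":0.0098,"ay":0.0587,"az":0.0416,"grip":255},{"tx":15,"ty":-38,"tz":9,"ax":0.0098,"ay":0.0587,"az":0.0416,"grip":255},{"tx":15,"ty":-38,"tz":10,"ax":0.0098,"ay":0.0587,"az":0.0416,"grip":255},{"tx":15,"ty":-38,"tz":10,"ax":0.0098,"ay":0.0587,"az":0.0416,"grip":255},{"tx":15,"ty":-38,"tz":10,"ax":0.0098,"ay":0.0587,"az":0.0416,"grip":255},{"tx":15,"ty":-38,"tz":10,"ax":0.0098,"ay":0.0587,"az":0.0416,"grip":255},{"tx":15,"ty":-38,"tz":10,"ax":0.0098,"ay":0.0587,"az":0.0416,"grip":255},{"tx":15,"ty":-38,"tz":10,"ax":0.0098,"ay":0.0587,"az":0.0416,"grip":255},{"tx":15,"ty":-38,"tz":10,"ax":0.0098,"ay":0.0587,"az":0.0416,"grip":255},{"tx":0,"ty":0,"tz":0,"ax":0,"ay":0,"az":0,"grip":255},{"tx":0,"ty":0,"tz":0,"ax":0,"ay":0,"az":0,"grip":255}]}}

```text
t: 7.7
tool_pos: [0.4055, -0.311, 0.148]
orientation: [-0.58, -3.08, 0.0]
force: [0.6, 0.7, -2.1]
opening: 0.022
```

```bash
python3 - <<'E'
from h import *
Rt=Ro.from_euler('z',1.2-np.pi/2)*Ro.from_matrix(np.diag([-1.,1,-1]))
p,R,s=pose();print(p,s['opening'],s['q'],s['t'])
plan(np.array([.416,-.314,.10]),Rt)
snap('wrist','w7')
E
```

```text
[ 0.40550307 -0.31103449  0.14799267] 0.021969137694590177 [-0.75183812 -0.04792663  1.8282073  -0.00404225  1.36732285 -1.94933795] 7.7
rows 2 t [-5.6  0.6 24. ] a [-0.0007 -0.0035 -0.0008] | total D [-11.2   1.1  47.9] w [-0.001 -0.007 -0.002]
```

View pics/w7.png

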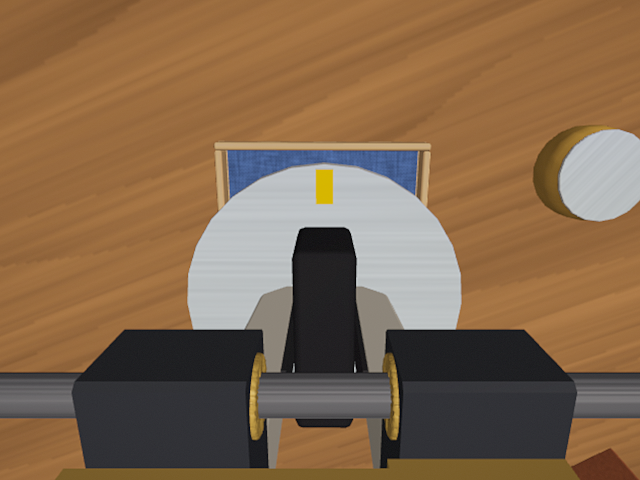

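```bash
python3 - <<'E'
from h import *
w=load('w7');print(onz(w,215,144,.02),onz(w,431,144,.02))
E
```

```text
[ 0.32303098 -0.35350798  0.02      ] [ 0.37346259 -0.22467671  0.02      ]
```

>>> {"api": "step_arm", "payload": {"targets": [{"tx":-5.6,"ty":0.5,"tz":20,"ax":0,"ay":-0.0035,"az":0,"grip":255},{"tx":-5.6,"ty":0.6,"tz":20,"ax":0,"ay":-0.0035,"az":0,"grip":255},{"tx":0,"ty":0,"tz":20,"ax":0,"ay":0,"az":0,"grip":255},{"tx":0,"ty":0,"tz":10,"ax":0,"ay":0,"az":0,"grip":255},{"tx":0,"ty":0,"tz":8,"ax":0,"ay":0,"az":0,"grip":255},{"tx":0,"ty":0,"tz":0,"ax":0,"ay":0,"az":0,"grip":255},{"tx":0,"ty":0,"tz":0,"ax":0,"ay":0,"az":0,"grip":255}]}}

```text
t: 8.45
tool_pos: [0.4168, -0.3139, 0.0716]
orientation: [0.578, 3.087, -0.004]
force: [0.6, -0.8, -2.9]
opening: 0.0215
```

```bash
python3 - <<'E'
from h import *
Rt=Ro.from_euler('z',1.2-np.pi/2)*Ro.from_matrix(np.diag([-1.,1,-1]))
p,R,s=pose();print(p,s['opening'],s['force'],s['t'])
plan(np.array([.416,-.314,.057]),Rt)
E
```

```text
[ 0.41684683 -0.3139067   0.07160015] 0.02152791538275122 [ 0.64937831 -0.79355574 -2.87711156] 8.45
rows 1 t [ 0.8 -0.4 14.6] a [-0.0026  0.0014  0.0003] | total D [ 0.8 -0.4 14.6] w [-0.003  0.001  0.   ]
```

>>> {"api": "step_arm", "payload": {"targets": [{"tx":0.8,"ty":-1,"tz":5,"ax":0,"ay":0,"az":0,"grip":255},{"tx":0,"ty":0,"tz":5,"ax":0,"ay":0,"az":0,"grip":255},{"tx":0,"ty":0,"tz":3,"ax":0,"ay":0,"az":0,"grip":255},{"tx":0,"ty":0,"tz":0,"ax":0,"ay":0,"az":0,"grip":255},{"tx":0,"ty":0,"tz":0,"ax":0,"ay":0,"az":0,"grip":255}]}}

```text
t: 8.95
tool_pos: [0.4151, -0.3144, 0.0576]
orientation: [-0.579, -3.087, 0.003]
force: [-0.3, 0.6, -3.4]
opening: 0.0215
```

>>> {"api": "step_arm", "payload": {"targets": [{"tx":0,"ty":0,"tz":1,"ax":0,"ay":0,"az":0,"grip":255},{"tx":0,"ty":0,"tz":0,"ax":0,"ay":0,"az":0,"grip":255},{"tx":0,"ty":0,"tz":0,"ax":0,"ay":0,"az":0,"grip":255}]}}

```text
t: 9.25
tool_pos: [0.4151, -0.3145, 0.0575]
orientation: [-0.579, -3.087, 0.004]
force: [-4.4, 2.3, 7.7]
opening: 0.0216
```

>>> {"api": "step_arm", "payload": {"targets": [{"tx":0,"ty":0,"tz":-0.5,"ax":0,"ay":0,"az":0,"grip":150},{"tx":0,"ty":0,"tz":0,"ax":0,"ay":0,"az":0,"grip":100},{"tx":0,"ty":0,"tz":0,"ax":0,"ay":0,"az":0,"grip":60},{"tx":0,"ty":0,"tz":0,"ax":0,"ay":0,"az":0,"grip":60},{"tx":0,"ty":0,"tz":0,"ax":0,"ay":0,"az":0,"grip":60},{"tx":0,"ty":0,"tz":0,"ax":0,"ay":0,"az":0,"grip":60},{"tx":0,"ty":0,"tz":-20,"ax":0,"ay":0,"az":0,"grip":0},{"tx":0,"ty":0,"tz":-40,"ax":0,"ay":0,"az":0,"grip":0},{"tx":0,"ty":0,"tz":-40,"ax":0,"ay":0,"az":0,"grip":0},{"tx":0,"ty":0,"tz":-40,"ax":0,"ay":0,"az":0,"grip":0},{"tx":0,"ty":0,"tz":-40,"ax":0,"ay":0,"az":0,"grip":0},{"tx":0,"ty":0,"tz":0,"ax":0,"ay":0,"az":0,"grip":0}]}}

```text
t: 10.45
tool_pos: [0.4177, -0.3163, 0.2445]
orientation: [0.577, 3.079, -0.013]
force: [0.9, -0.6, -0.3]
opening: 0.093
```

```bash
python3 - <<'E'
from h import *
a=snap('wrist','w8')['frame'];b=snap('scene','s8')['frame']
p,R,s=pose();print(p,s['t'],s['opening'])
im=np.zeros((480,800,3),np.uint8);im[:360,:480]=cv2.resize(a,(480,360));im[:300,480:800]=cv2.resize(b[160:310,190:350],(320,300));cv2.imwrite('pics/w8c.png',im)
Rt=Ro.from_euler('z',-.175)*Ro.from_matrix(np.diag([-1.,1,-1]))
plan(np.array([.459,.3235,.24]),Rt)
E
```

```text
[ 0.41589157 -0.31456352  0.23847466] 10.55 0.09303900628334286
rows 15 t [ 9.  41.7 -0.2] a [-0.0002  0.0002 -0.0131] | total D [191.  610.3  -4. ] w [-0.004  0.003 -0.196]
```

View pics/w8c.png

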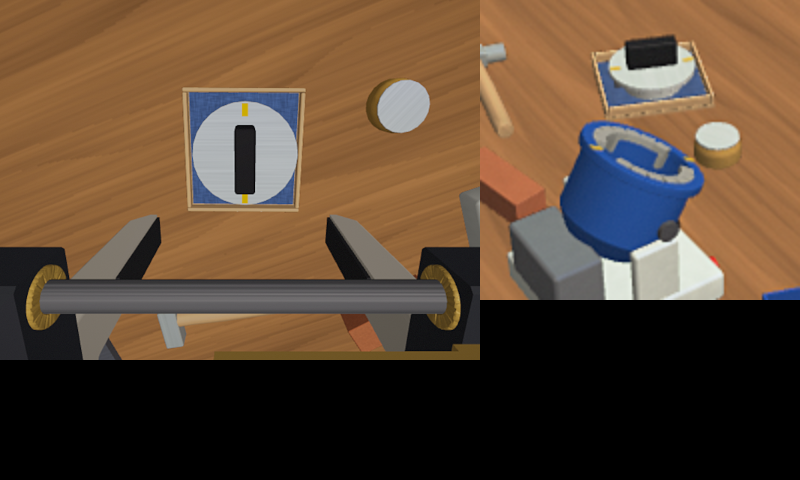

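>>> {"api": "step_arm", "payload": {"targets": [{"tx":9,"ty":41.7,"tz":0,"ax":0,"ay":0,"az":-0.0131,"grip":0},{"tx":9,"ty":41.7,"tz":0,"ax":0,"ay":0,"az":-0.0131,"grip":0},{"tx":9,"ty":41.7,"tz":0,"ax":0,"ay":0,"az":-0.0131,"grip":0},{"tx":9,"ty":41.7,"tz":0,"ax":0,"ay":0,"az":-0.0131,"grip":0},{"tx":9,"ty":41.7,"tz":0,"ax":0,"ay":0,"az":-0.0131,"grip":0},{"tx":9,"ty":41.7,"tz":0,"ax":0,"ay":0,"az":-0.0131,"grip":0},{"tx":9,"ty":41.7,"tz":0,"ax":0,"ay":0,"az":-0.0131,"grip":0},{"tx":9,"ty":41.7,"tz":0,"ax":0,"ay":0,"az":-0.0131,"grip":0},{"tx":9,"ty":41.7,"tz":0,"ax":0,"ay":0,"az":-0.0131,"grip":0},{"tx":9,"ty":41.7,"tz":0,"ax":0,"ay":0,"az":-0.0131,"grip":0},{"tx":9,"ty":41.7,"tz":0,"ax":0,"ay":0,"az":-0.0131,"grip":0},{"tx":9,"ty":41.7,"tz":0,"ax":0,"ay":0,"az":-0.0131,"grip":0},{"tx":9,"ty":41.7,"tz":0,"ax":0,"ay":0,"az":-0.0131,"grip":0},{"tx":9,"ty":41.7,"tz":0,"ax":0,"ay":0,"az":-0.0131,"grip":0},{"tx":9,"ty":41.7,"tz":0,"ax":0,"ay":0,"az":-0.0131,"grip":0},{"tx":0,"ty":0,"tz":0,"ax":0,"ay":0,"az":0,"grip":0},{"tx":0,"ty":0,"tz":0,"ax":0,"ay":0,"az":0,"grip":0}]}}

```text
t: 12.25
tool_pos: [0.4565, 0.3236, 0.2333]
orientation: [-0.27, -3.126, 0.008]
force: [0.3, -0.6, -0.5]
opening: 0.093
```

```bash
python3 - <<'E'
from h import *
snap('wrist','w9')
p,R,s=pose();print(p,s['t'],s['q'])
Rt=Ro.from_euler('z',-.175)*Ro.from_matrix(np.diag([-1.,1,-1]))
plan(np.array([.459,.3235,.14]),Rt)
E
```

```text
[0.45692221 0.32284109 0.23383814] 12.3 [ 0.52473763  0.02570933  1.59619095 -0.00194738  1.52473986 -0.87235088]
rows 3 t [-0.7  0.4 31.3] a [-0.0016 -0.0009  0.0005] | total D [-2.2  1.5 93.8] w [-0.005 -0.003  0.001]
```

View pics/w9.png

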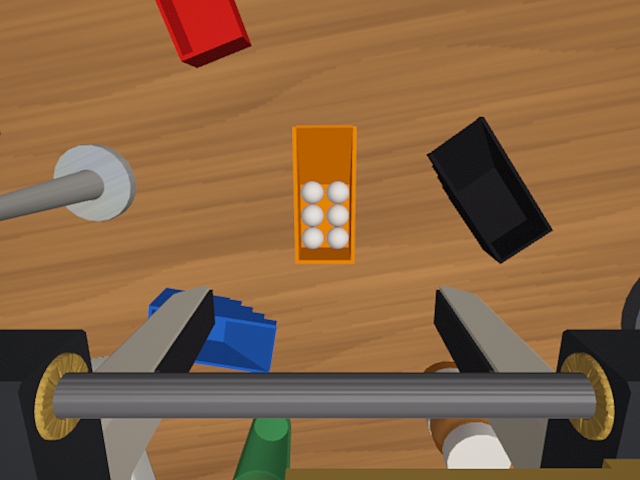

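```bash
python3 - <<'E'
from h import *
w=load('w9');w2=load('w2')
P=[onz(w,*q,.042) for q in((355,263),(296,263),(356,126),(293,126))];print(np.round(P,4))
b=(P[0]+P[1])/2;l=(P[2]+P[3])/2;d=(b-l)[:2];print(b,l,np.linalg.norm(d),np.arctan2(d[1],d[0]))
for a,c in(((340,213),(355,263)),((294,241),(296,263)),((272,100),(356,126)),((219,134),(293,126))): print(tri((w2,*a),(w,*c))[0])
o=b[:2]-.037*d/np.linalg.norm(d);print('grasp',o)
yaw=np.arctan2(d[1],d[0]);Rt=Ro.from_euler('z',yaw)*Ro.from_matrix(np.diag([-1.,1,-1]))
plan(np.array([*o,.14]),Rt)
E
```

```text
[[0.5009 0.3419 0.042 ]
 [0.4924 0.2927 0.042 ]
 [0.3904 0.3597 0.042 ]
 [0.382  0.3116 0.042 ]]
[0.49664988 0.31726713 0.042     ] [0.38621319 0.33566125 0.042     ] 0.11195805042262369 -0.16504300310120987
[0.50087034 0.34105326 0.04056174]
[0.49508563 0.29172207 0.03373569]
[0.39025852 0.35942138 0.04290341]
[0.38211454 0.31182189 0.04256946]
grasp [0.46015266 0.32334604]
rows 3 t [-1.1  0.4 31.3] a [-0.0016 -0.0009 -0.0029] | total D [-3.3  1.5 93.8] w [-0.005 -0.003 -0.009]
```

>>> {"api": "step_arm", "payload": {"targets": [{"tx":-3.3,"ty":1.5,"tz":40,"ax":-0.005,"ay":-0.003,"az":-0.009,"grip":0},{"tx":0,"ty":0,"tz":40,"ax":0,"ay":0,"az":0,"grip":0},{"tx":0,"ty":0,"tz":30,"ax":0,"ay":0,"az":0,"grip":0},{"tx":0,"ty":0,"tz":30,"ax":0,"ay":0,"az":0,"grip":0},{"tx":0,"ty":0,"tz":0,"ax":0,"ay":0,"az":0,"grip":0},{"tx":0,"ty":0,"tz":0,"ax":0,"ay":0,"az":0,"grip":0}]}}

```text
t: 12.9
tool_pos: [0.4614, 0.3232, 0.0958]
orientation: [0.262, 3.129, 0.002]
force: [0.2, 0.4, 1.3]
opening: 0.0931
```

```bash
python3 - <<'E'
from h import *
Rt=Ro.from_euler('z',-.165)*Ro.from_matrix(np.diag([-1.,1,-1]))
print(pose()[0]);plan(np.array([.4602,.3233,.022]),Rt)
E
```

```text
[0.46139889 0.32318636 0.0957699 ]
rows 2 t [ 0.6 -0.1 36.9] a [ 0.0008  0.0008 -0.0009] | total D [ 1.3 -0.2 73.8] w [ 0.002  0.002 -0.002]
```

>>> {"api": "step_arm", "payload": {"targets": [{"tx":1.3,"ty":0,"tz":25,"ax":0,"ay":0,"az":0,"grip":0},{"tx":0,"ty":0,"tz":25,"ax":0,"ay":0,"az":0,"grip":0},{"tx":0,"ty":0,"tz":15,"ax":0,"ay":0,"az":0,"grip":0},{"tx":0,"ty":0,"tz":8,"ax":0,"ay":0,"az":0,"grip":0},{"tx":0,"ty":0,"tz":0,"ax":0,"ay":0,"az":0,"grip":60},{"tx":0,"ty":0,"tz":0,"ax":0,"ay":0,"az":0,"grip":100},{"tx":0,"ty":0,"tz":0,"ax":0,"ay":0,"az":0,"grip":150},{"tx":0,"ty":0,"tz":0,"ax":0,"ay":0,"az":0,"grip":200},{"tx":0,"ty":0,"tz":0,"ax":0,"ay":0,"az":0,"grip":255},{"tx":0,"ty":0,"tz":0,"ax":0,"ay":0,"az":0,"grip":255},{"tx":0,"ty":0,"tz":0,"ax":0,"ay":0,"az":0,"grip":255}], "squeeze": 25}}

```text
t: 14.0
tool_pos: [0.4607, 0.3247, 0.0232]
orientation: [0.259, 3.128, 0.004]
force: [-0.6, -2.4, 4.3]
opening: 0.0496
```

```bash
python3 - <<'E'
from h import *
p,R,s=pose();print(p,s['opening'],s['force'],s['wrist_torque'])
snap('wrist','w10')
E
```

```text
[0.46069033 0.32474092 0.0232182 ] 0.04956442383045888 [-0.57822368 -2.44290227  4.31307448] [-0.56123912  0.17998996  0.0215011 ]
```

View pics/w10.png

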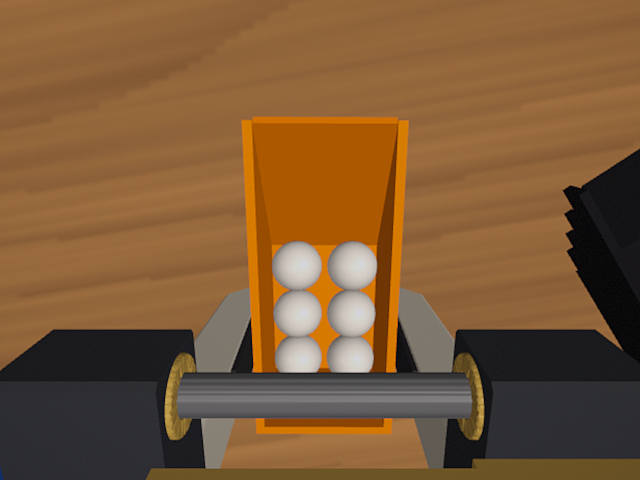

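>>> {"api": "step_arm", "payload": {"targets": [{"tx":0,"ty":0,"tz":-4,"ax":0,"ay":0,"az":0,"grip":255},{"tx":0,"ty":0,"tz":-10,"ax":0,"ay":0,"az":0,"grip":255},{"tx":0,"ty":0,"tz":-18,"ax":0,"ay":0,"az":0,"grip":255},{"tx":0,"ty":0,"tz":-25,"ax":0,"ay":0,"az":0,"grip":255},{"tx":0,"ty":0,"tz":-30,"ax":0,"ay":0,"az":0,"grip":255},{"tx":0,"ty":0,"tz":-30,"ax":0,"ay":0,"az":0,"grip":255},{"tx":0,"ty":0,"tz":-30,"ax":0,"ay":0,"az":0,"grip":255},{"tx":0,"ty":0,"tz":-30,"ax":0,"ay":0,"az":0,"grip":255},{"tx":0,"ty":0,"tz":-30,"ax":0,"ay":0,"az":0,"grip":255},{"tx":0,"ty":0,"tz":-30,"ax":0,"ay":0,"az":0,"grip":255},{"tx":0,"ty":0,"tz":-25,"ax":0,"ay":0,"az":0,"grip":255},{"tx":0,"ty":0,"tz":-18,"ax":0,"ay":0,"az":0,"grip":255},{"tx":0,"ty":0,"tz":-10,"ax":0,"ay":0,"az":0,"grip":255},{"tx":0,"ty":0,"tz":0,"ax":0,"ay":0,"az":0,"grip":255}], "squeeze": 35}}

```text
t: 15.45
tool_pos: [0.46, 0.3246, 0.3147]
orientation: [0.259, 3.126, 0.007]
force: [0.6, 0.3, -2.3]
opening: 0.0496
```

```bash
cat >> h.py <<'E'
C=np.array([.616,.005,.176])
def pour(th,lx,lz,yaw=-.01):
    "TCP pose for tilt th(deg), lip at C+(lx,0,lz)"
    th=np.radians(th); Z=Ro.from_euler('z',yaw)
    Rs=Z*Ro.from_euler('y',-th)      # scoop frame: tips -x end down
    lip=C+Z.apply([lx,0,lz])
    tcp=lip+Rs.apply([.075,0,-.019])
    return tcp,Rs*Ro.from_matrix(np.diag([-1.,1,-1]))
E
python3 - <<'E'
from h import *
print((Ro.from_euler('y',-np.pi/4)).apply([-1,0,0]))
p,R,s=pose();print(p,s['opening'],s['force'],s['q'])
t,Rt=pour(0,.022,.12);print(t);plan(t,Rt)
E
```

```text
[-0.70710678  0.         -0.70710678]
[0.46004465 0.32456452 0.3147279 ] 0.049555766712740375 [ 0.56664191  0.27890486 -2.3465021 ] [ 5.22970493e-01  3.94224482e-03  1.47219956e+00  5.82938485e-04
  1.65868089e+00 -8.82521226e-01]
[0.71299515 0.00403002 0.277     ]
rows 10 t [-28.3 -29.5   3.8] a [ 0.0004  0.0005 -0.0155] | total D [-302.  -274.7   37.9] w [ 0.004  0.005 -0.155]
```

>>> {"api": "step_arm", "payload": {"targets": [{"tx":-6.4,"ty":-6.7,"tz":0,"ax":0,"ay":0,"az":-0.0035,"grip":255},{"tx":-12.8,"ty":-13.4,"tz":0,"ax":0,"ay":0,"az":-0.007,"grip":255},{"tx":-19.3,"ty":-20.1,"tz":0,"ax":0,"ay":0,"az":-0.0106,"grip":255},{"tx":-25.7,"ty":-26.8,"tz":0,"ax":0,"ay":0,"az":-0.0141,"grip":255},{"tx":-25.7,"ty":-26.8,"tz":0,"ax":0,"ay":0,"az":-0.0141,"grip":255},{"tx":-25.7,"ty":-26.8,"tz":0,"ax":0,"ay":0,"az":-0.0141,"grip":255},{"tx":-25.7,"ty":-26.8,"tz":0,"ax":0,"ay":0,"az":-0.0141,"grip":255},{"tx":-25.7,"ty":-26.8,"tz":0,"ax":0,"ay":0,"az":-0.0141,"grip":255},{"tx":-25.7,"ty":-26.8,"tz":0,"ax":0,"ay":0,"az":-0.0141,"grip":255},{"tx":-25.7,"ty":-26.8,"tz":0,"ax":0,"ay":0,"az":-0.0141,"grip":255},{"tx":-25.7,"ty":-26.8,"tz":0,"ax":0,"ay":0,"az":-0.0141,"grip":255},{"tx":-19.3,"ty":-20.1,"tz":0,"ax":0,"ay":0,"az":-0.0106,"grip":255},{"tx":-12.8,"ty":-13.4,"tz":0,"ax":0,"ay":0,"az":-0.007,"grip":255},{"tx":-6.4,"ty":-6.7,"tz":0,"ax":0,"ay":0,"az":-0.0035,"grip":255},{"tx":0,"ty":0,"tz":0,"ax":0,"ay":0,"az":0,"grip":255},{"tx":0,"ty":0,"tz":0,"ax":0,"ay":0,"az":0,"grip":255}]}}

```text
t: 17.05
tool_pos: [0.7125, 0.0049, 0.312]
orientation: [0.016, 3.14, 0.004]
force: [-0.1, 0.4, -2.1]
opening: 0.0496
```

```bash
python3 - <<'E'
from h import *
p,R,s=pose();print(p,s['opening'],s['force'],s['q'],s['t'])
a=pour(34,.022,.07);plan(*a)
b=pour(46,.022,.046);plan(*b,p0=a[0],R0=a[1])
c=pour(58,.022,.04);plan(*c,p0=b[0],R0=b[1])
x=snap('wrist','w11')['frame'];y=snap('scene','s11')['frame']
im=np.zeros((480,800,3),np.uint8);im[:360,:480]=cv2.resize(x,(480,360));im[:320,480:800]=cv2.resize(y[150:310,200:360],(320,320));cv2.imwrite('pics/w11c.png',im)
E
```

```text
[0.71247842 0.00489923 0.31202564] 0.04960622648711375 [-0.14882234  0.39118871 -2.08924086] [-0.06649766  0.42942314  0.99136943  0.00287004  1.71938661 -1.62663741] 17.05
rows 5 t [ 2.2 -0.2  7.8] a [ 0.0005 -0.1184 -0.0002] | total D [ 1.7 -1.  39.8] w [ 0.003 -0.592 -0.001]
rows 2 t [5.7 0.  1.7] a [-0.     -0.1047  0.    ] | total D [11.1  0.   3.9] w [-0.    -0.209  0.   ]
rows 2 t [ 0.7  0.  -6. ] a [ 0.     -0.1047  0.    ] | total D [  2.    0.  -11.8] w [ 0.    -0.209  0.   ]
```

View pics/w11c.png

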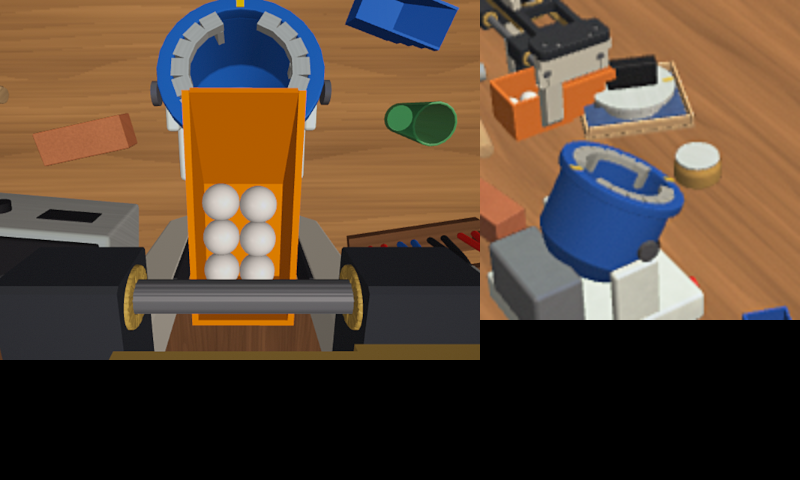

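>>> {"api": "step_arm", "payload": {"targets": [{"tx":1,"ty":0,"tz":4,"ax":0,"ay":-0.06,"az":0,"grip":255},{"tx":2.2,"ty":-0.2,"tz":7.8,"ax":0.0005,"ay":-0.118,"az":0,"grip":255},{"tx":2.2,"ty":-0.2,"tz":7.8,"ax":0.0005,"ay":-0.118,"az":0,"grip":255},{"tx":2.2,"ty":-0.2,"tz":7.8,"ax":0.0005,"ay":-0.118,"az":0,"grip":255},{"tx":2.2,"ty":-0.2,"tz":7.8,"ax":0.0005,"ay":-0.118,"az":0,"grip":255},{"tx":1,"ty":0,"tz":4,"ax":0,"ay":-0.06,"az":0,"grip":255},{"tx":0,"ty":0,"tz":0,"ax":0,"ay":0,"az":0,"grip":255},{"tx":0,"ty":0,"tz":0,"ax":0,"ay":0,"az":0,"grip":255}]}}

```text
t: 17.95
tool_pos: [0.7116, 0.0045, 0.2737]
orientation: [0.013, 2.547, -0.003]
force: [-0.8, -0.4, -1.5]
opening: 0.0498
```

```bash
python3 - <<'E'
from h import *
p,R,s=pose();print(p,s['opening'],s['force'],s['q'],s['t'])
plan(*pour(34,.022,.07))
b=pour(46,.022,.046);plan(*b)
plan(*pour(58,.022,.04),p0=b[0],R0=b[1])
x=snap('wrist','w12')['frame'];y=snap('scene','s12')['frame']
im=np.zeros((480,800,3),np.uint8);im[:360,:480]=cv2.resize(x,(480,360));im[:320,480:800]=cv2.resize(y[150:310,200:360],(320,320));cv2.imwrite('pics/w12c.png',im)
E
```

```text
[0.71162677 0.00445915 0.2736623 ] 0.04978597544616919 [-0.76998768 -0.39113895 -1.46642225] [-0.08841736 -0.10925687  1.76845025  0.05695254  0.89026239 -1.67132861] 17.95
rows 1 t [ 1.5 -0.4  0.8] a [ 0.0004  0.001  -0.0003] | total D [ 1.5 -0.4  0.8] w [ 0.     0.001 -0.   ]
rows 2 t [ 6.4 -0.2  2. ] a [ 0.0002 -0.1042 -0.0002] | total D [12.6 -0.4  4.6] w [ 0.    -0.208 -0.   ]
rows 2 t [ 0.7  0.  -6. ] a [ 0.     -0.1047  0.    ] | total D [  2.    0.  -11.8] w [ 0.    -0.209  0.   ]
```

View pics/w12c.png

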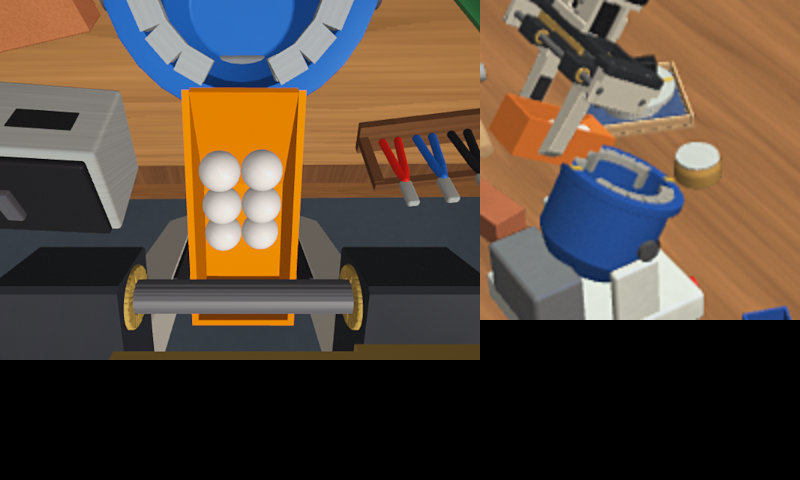

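>>> {"api": "step_arm", "payload": {"targets": [{"tx":3.2,"ty":-0.1,"tz":1,"ax":0,"ay":-0.052,"az":0,"grip":255},{"tx":3.2,"ty":-0.1,"tz":1,"ax":0,"ay":-0.052,"az":0,"grip":255},{"tx":3.2,"ty":-0.1,"tz":1,"ax":0,"ay":-0.052,"az":0,"grip":255},{"tx":3.2,"ty":-0.1,"tz":1,"ax":0,"ay":-0.052,"az":0,"grip":255},{"tx":0,"ty":0,"tz":0,"ax":0,"ay":0,"az":0,"grip":255},{"tx":0,"ty":0,"tz":0,"ax":0,"ay":0,"az":0,"grip":255}]}}

```text
t: 18.65
tool_pos: [0.7052, 0.0034, 0.2627]
orientation: [0.013, 2.339, -0.005]
force: [-1.1, 0.4, -1.7]
opening: 0.0499
```

```bash
python3 - <<'E'
from h import *
p,R,s=pose();print(p,s['opening'],s['force'],s['q'],s['t'])
plan(*pour(46,.022,.046))
plan(*pour(58,.022,.04))
x=snap('wrist','w13')['frame'];y=snap('scene','s13')['frame']
im=np.zeros((480,800,3),np.uint8);im[:360,:480]=cv2.resize(x,(480,360));im[:320,480:800]=cv2.resize(y[150:310,200:360],(320,320));cv2.imwrite('pics/w13c.png',im)
E
```

```text
[0.70517353 0.00343876 0.26272344] 0.04992576846518425 [-1.13597343  0.42785793 -1.73714138] [-0.10174648 -0.25287191  2.00448908  0.11767691  0.59297038 -1.73147936] 18.65
rows 1 t [ 1.   0.7 -1. ] a [-0.0003 -0.0005 -0.0009] | total D [ 1.   0.7 -1. ] w [-0.    -0.001 -0.001]
rows 2 t [ 1.1  0.3 -6.5] a [-0.0002 -0.105  -0.0004] | total D [  3.    0.7 -12.9] w [-0.    -0.21  -0.001]
```

View pics/w13c.png

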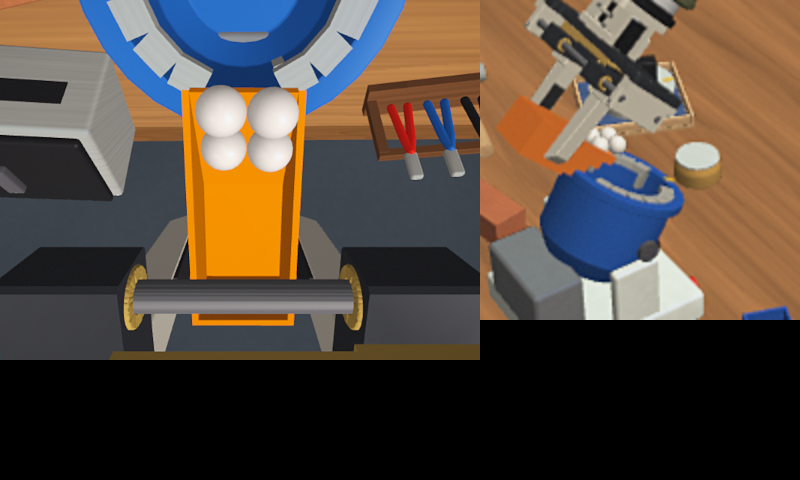

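>>> {"api": "step_arm", "payload": {"targets": [{"tx":0,"ty":0,"tz":0,"ax":0,"ay":0,"az":0,"grip":255},{"tx":0,"ty":0,"tz":0,"ax":0,"ay":0,"az":0,"grip":255},{"tx":0,"ty":0,"tz":0,"ax":0,"ay":0,"az":0,"grip":255},{"tx":0,"ty":0,"tz":0,"ax":0,"ay":0,"az":0,"grip":255}]}}

```text
t: 19.15
tool_pos: [0.7047, 0.0034, 0.2619]
orientation: [0.013, 2.338, -0.005]
force: [0.5, 0.1, -0.7]
opening: 0.0499
```

```bash
python3 - <<'E'
from h import *
p,R,s=pose();print(p,s['opening'],s['force'],s['q'],s['t'])
plan(*pour(54,.022,.042))
x=snap('wrist','w14')['frame'];y=snap('scene','s14')['frame']
im=np.zeros((480,800,3),np.uint8);im[:360,:480]=cv2.resize(x,(480,360));im[:320,480:800]=cv2.resize(y[150:310,200:360],(320,320));cv2.imwrite('pics/w14c.png',im)
E
```

```text
[0.70468668 0.00343296 0.26189673] 0.04985490363181431 [ 0.50994164  0.14002425 -0.74503193] [-0.10185289 -0.25404703  2.00742074  0.11822607  0.59040091 -1.7321087 ] 19.15
rows 1 t [ 1.   0.7 -9.1] a [-0.0004 -0.1393 -0.0009] | total D [ 1.   0.7 -9.1] w [-0.    -0.139 -0.001]
```

View pics/w14c.png

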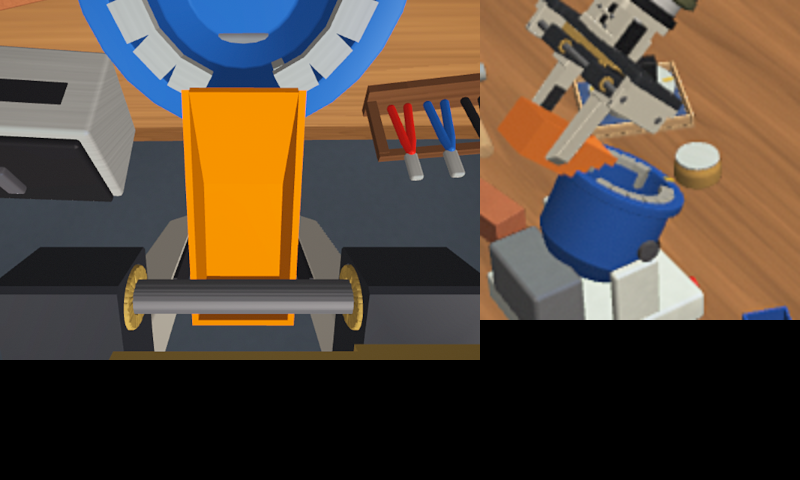

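```bash
python3 - <<'E'
from h import *
a=pour(30,.03,.10);plan(*a,N=4)
b=pour(0,.03,.16);plan(*b,p0=a[0],R0=a[1],N=6)
E
```

```text
rows 4 t [-8.7  0.2 -4.2] a [-0.      0.0698 -0.0002] | total D [-36.5   0.7 -13.1] w [-0.     0.279 -0.001]
rows 6 t [-1.1  0.  -3.2] a [-0.      0.0873  0.    ] | total D [-10.5   0.  -17. ] w [-0.     0.524  0.   ]
```

>>> {"api": "step_arm", "payload": {"targets": [{"tx":-8.7,"ty":0.2,"tz":-6,"ax":0,"ay":0.06,"az":0,"grip":255},{"tx":-8.7,"ty":0.2,"tz":-5,"ax":0,"ay":0.07,"az":0,"grip":255},{"tx":-8.7,"ty":0.2,"tz":-4,"ax":0,"ay":0.07,"az":0,"grip":255},{"tx":-8.7,"ty":0.2,"tz":-4,"ax":0,"ay":0.07,"az":0,"grip":255},{"tx":-1.1,"ty":0,"tz":-10,"ax":0,"ay":0.087,"az":0,"grip":255},{"tx":-1.1,"ty":0,"tz":-10,"ax":0,"ay":0.087,"az":0,"grip":255},{"tx":-1.1,"ty":0,"tz":-10,"ax":0,"ay":0.087,"az":0,"grip":255},{"tx":-1.1,"ty":0,"tz":-5,"ax":0,"ay":0.087,"az":0,"grip":255},{"tx":-1.1,"ty":0,"tz":-3,"ax":0,"ay":0.087,"az":0,"grip":255},{"tx":-1.1,"ty":0,"tz":-3,"ax":0,"ay":0.087,"az":0,"grip":255},{"tx":0,"ty":0,"tz":0,"ax":0,"ay":0,"az":0,"grip":255}]}}

```text
t: 20.35
tool_pos: [0.7109, 0.004, 0.3349]
orientation: [0.017, 3.136, 0.001]
force: [1.1, 0.5, -2.3]
opening: 0.0497
```

```bash
python3 - <<'E'
from h import *
p,R,s=pose();print(p,R.as_rotvec(),s['opening'],s['q'],s['t'])
x=snap('wrist','w15')['frame'];y=snap('scene','s15')['frame']
im=np.zeros((480,800,3),np.uint8);im[:360,:480]=cv2.resize(x,(480,360));im[:320,480:800]=cv2.resize(y[150:310,200:360],(320,320));cv2.imwrite('pics/w15c.png',im)
Rt=Ro.from_euler('z',-.165)*Ro.from_matrix(np.diag([-1.,1,-1]))
plan(np.array([.46,.325,.31]),Rt)
E
```

```text
[0.71088924 0.00397118 0.33485428] [1.72982700e-02 3.13592470e+00 9.44376943e-04] 0.049719642321836566 [-6.69827123e-02  4.24182785e-01  9.56985070e-01  9.62632813e-04
  1.75485223e+00 -1.62656801e+00] 20.35
rows 10 t [27.6 30.   2.5] a [0.0001 0.0012 0.0154] | total D [254.1 318.1  24. ] w [0.001 0.012 0.154]
```

View pics/w15c.png

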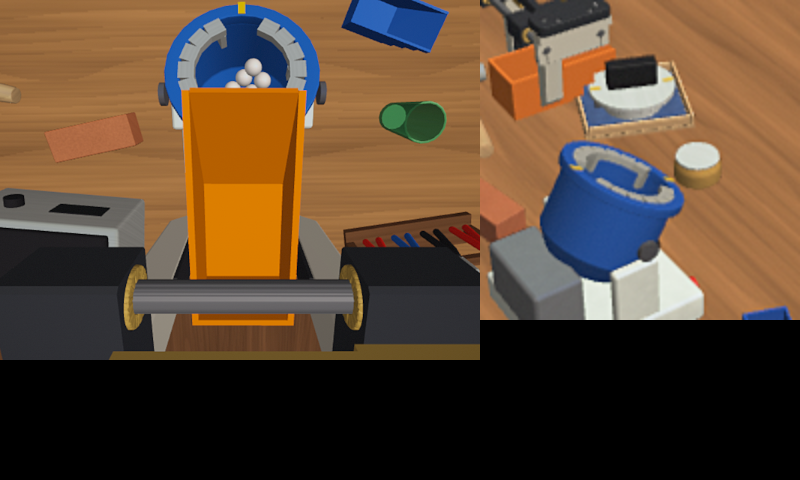

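>>> {"api": "step_arm", "payload": {"targets": [{"tx":14,"ty":15,"tz":1,"ax":0,"ay":0.001,"az":0.0077,"grip":255},{"tx":27.6,"ty":30,"tz":2.5,"ax":0,"ay":0.0012,"az":0.0154,"grip":255},{"tx":27.6,"ty":30,"tz":2.5,"ax":0,"ay":0.0012,"az":0.0154,"grip":255},{"tx":27.6,"ty":30,"tz":2.5,"ax":0,"ay":0.0012,"az":0.0154,"grip":255},{"tx":27.6,"ty":30,"tz":2.5,"ax":0,"ay":0.0012,"az":0.0154,"grip":255},{"tx":27.6,"ty":30,"tz":2.5,"ax":0,"ay":0.0012,"az":0.0154,"grip":255},{"tx":27.6,"ty":30,"tz":2.5,"ax":0,"ay":0.0012,"az":0.0154,"grip":255},{"tx":27.6,"ty":30,"tz":2.5,"ax":0,"ay":0.0012,"az":0.0154,"grip":255},{"tx":27.6,"ty":30,"tz":2.5,"ax":0,"ay":0.0012,"az":0.0154,"grip":255},{"tx":27.6,"ty":30,"tz":2.5,"ax":0,"ay":0.0012,"az":0.0154,"grip":255},{"tx":14,"ty":15,"tz":1,"ax":0,"ay":0,"az":0.0077,"grip":255},{"tx":0,"ty":0,"tz":30,"ax":0,"ay":0,"az":0,"grip":255},{"tx":0,"ty":0,"tz":40,"ax":0,"ay":0,"az":0,"grip":255},{"tx":0,"ty":0,"tz":40,"ax":0,"ay":0,"az":0,"grip":255},{"tx":0,"ty":0,"tz":40,"ax":0,"ay":0,"az":0,"grip":255},{"tx":0,"ty":0,"tz":40,"ax":0,"ay":0,"az":0,"grip":255},{"tx":0,"ty":0,"tz":30,"ax":0,"ay":0,"az":0,"grip":255},{"tx":0,"ty":0,"tz":0,"ax":0,"ay":0,"az":0,"grip":255},{"tx":0,"ty":0,"tz":0,"ax":0,"ay":0,"az":0,"grip":255}]}}

```text
t: 22.35
tool_pos: [0.4582, 0.3253, 0.0938]
orientation: [0.259, 3.13, 0.004]
force: [0.3, 0.2, -0.4]
opening: 0.0497
```

```bash
python3 - <<'E'
from h import *
p,R,s=pose();print(p,s['force'],s['opening'],s['t'])
Rt=Ro.from_euler('z',-.165)*Ro.from_matrix(np.diag([-1.,1,-1]))
plan(np.array([.46,.325,.030]),Rt)
snap('scene','s16')
E
```

```text
[0.45823815 0.3252544  0.09379571] [ 0.26115282  0.2410575  -0.38487025] 0.04966825053655519 22.35
rows 2 t [-0.9 -0.  31.9] a [0.0012 0.0003 0.0001] | total D [-1.7 -0.1 63.8] w [0.002 0.001 0.   ]
```

View pics/s16.png

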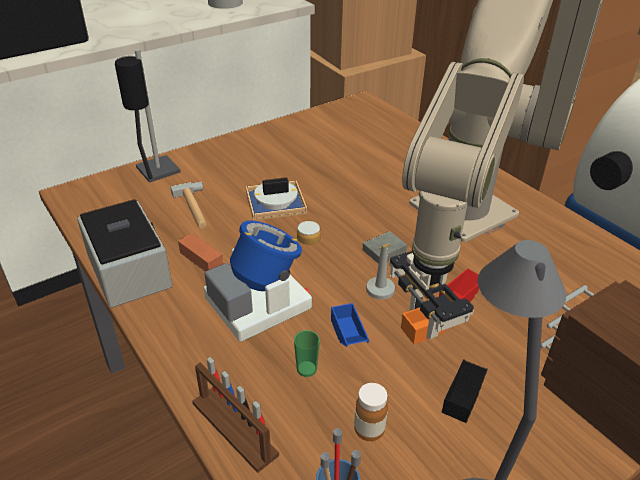

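>>> {"api": "step_arm", "payload": {"targets": [{"tx":0,"ty":0,"tz":25,"ax":0.002,"ay":0.001,"az":0,"grip":255},{"tx":0,"ty":0,"tz":25,"ax":0,"ay":0,"az":0,"grip":255},{"tx":0,"ty":0,"tz":14,"ax":0,"ay":0,"az":0,"grip":255},{"tx":0,"ty":0,"tz":3,"ax":0,"ay":0,"az":0,"grip":255},{"tx":0,"ty":0,"tz":0,"ax":0,"ay":0,"az":0,"grip":255},{"tx":0,"ty":0,"tz":0,"ax":0,"ay":0,"az":0,"grip":255}]}}

```text
t: 23.0
tool_pos: [0.4596, 0.3261, 0.0274]
orientation: [0.259, 3.131, 0.001]
force: [0.2, 0.0, -1.3]
opening: 0.0501
```

>>> {"api": "step_arm", "payload": {"targets": [{"tx":0,"ty":0,"tz":1.5,"ax":0,"ay":0,"az":0,"grip":255},{"tx":0,"ty":0,"tz":1,"ax":0,"ay":0,"az":0,"grip":255},{"tx":0,"ty":0,"tz":0,"ax":0,"ay":0,"az":0,"grip":255},{"tx":0,"ty":0,"tz":0,"ax":0,"ay":0,"az":0,"grip":255}]}}

```text
t: 23.4
tool_pos: [0.4586, 0.3256, 0.0234]
orientation: [-0.259, -3.129, 0.001]
force: [-0.2, -0.4, -0.8]
opening: 0.05
```

>>> {"api": "step_arm", "payload": {"targets": [{"tx":0,"ty":0,"tz":0.7,"ax":0,"ay":0,"az":0,"grip":255},{"tx":0,"ty":0,"tz":0,"ax":0,"ay":0,"az":0,"grip":255},{"tx":0,"ty":0,"tz":0,"ax":0,"ay":0,"az":0,"grip":255}]}}

```text
t: 23.7
tool_pos: [0.4586, 0.3255, 0.0233]
orientation: [-0.259, -3.129, 0.001]
force: [-4.6, -2.2, 6.6]
opening: 0.0499
```

Contact with the bench; release and retreat.

>>> {"api": "step_arm", "payload": {"targets": [{"tx":0,"ty":0,"tz":-0.4,"ax":0,"ay":0,"az":0,"grip":100},{"tx":0,"ty":0,"tz":0,"ax":0,"ay":0,"az":0,"grip":60},{"tx":0,"ty":0,"tz":0,"ax":0,"ay":0,"az":0,"grip":0},{"tx":0,"ty":0,"tz":0,"ax":0,"ay":0,"az":0,"grip":0},{"tx":0,"ty":0,"tz":0,"ax":0,"ay":0,"az":0,"grip":0},{"tx":0,"ty":0,"tz":0,"ax":0,"ay":0,"az":0,"grip":0},{"tx":0,"ty":0,"tz":0,"ax":0,"ay":0,"az":0,"grip":0},{"tx":0,"ty":0,"tz":-20,"ax":0,"ay":0,"az":0,"grip":0},{"tx":0,"ty":0,"tz":-40,"ax":0,"ay":0,"az":0,"grip":0},{"tx":0,"ty":0,"tz":-40,"ax":0,"ay":0,"az":0,"grip":0},{"tx":0,"ty":0,"tz":-40,"ax":0,"ay":0,"az":0,"grip":0},{"tx":0,"ty":0,"tz":-40,"ax":0,"ay":0,"az":0,"grip":0},{"tx":0,"ty":0,"tz":-40,"ax":0,"ay":0,"az":0,"grip":0},{"tx":0,"ty":0,"tz":0,"ax":0,"ay":0,"az":0,"grip":0}]}}

```text
t: 25.1
tool_pos: [0.4616, 0.3272, 0.2504]
orientation: [0.258, 3.124, 0.009]
force: [0.2, 1.2, 0.8]
opening: 0.0932
```

```bash
python3 - <<'E'
from h import *
p,R,s=pose();print(p,s['force'],s['opening'],s['t'])
x=snap('wrist','w17')['frame'];snap('top','t17');snap('scene','s17')
d=cv2.imread
E
```

```text
[0.4616336  0.32721159 0.25044201] [0.1749007  1.18755476 0.81090214] 0.09323137658585337 25.1
```

View pics/w17.png

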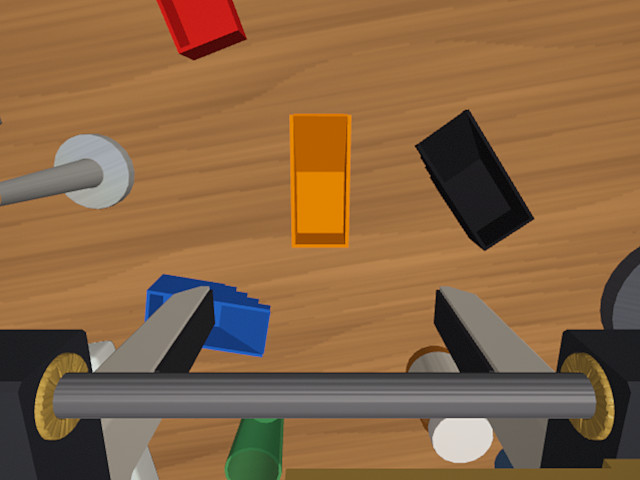

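View pics/t17.png

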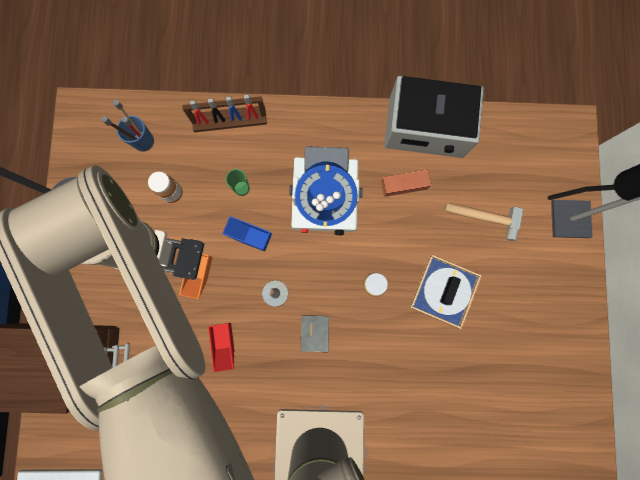

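View pics/s17.png

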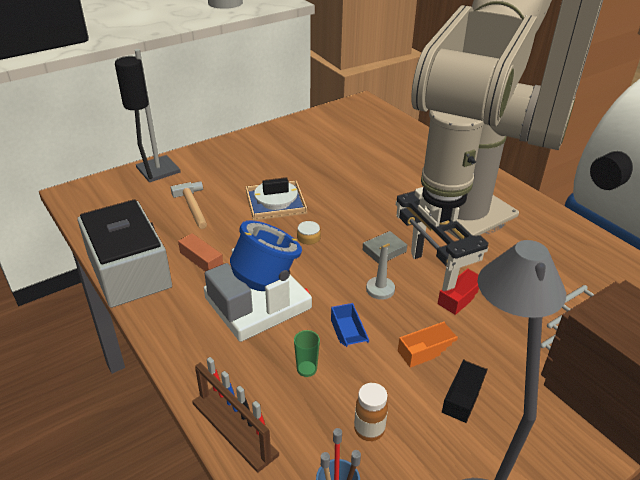

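Everything stands as it should. One zoom on the pot to count the balls and check the cap before I hand in.

```bash
python3 - <<'E'
from h import *
t=load('t17')['frame'];t0=load('top0')['frame']
im=np.hstack([cv2.resize(t[160:230,290:360],(400,400),interpolation=cv2.INTER_CUBIC),cv2.resize(t[250:335,405:490],(400,400),interpolation=cv2.INTER_CUBIC)]);cv2.imwrite('pics/f.png',im)
d=cv2.absdiff(t,t0).max(2)
for n,(u,v,r) in dict(tin=(376,284,13),cone=(275,293,14),jar=(165,187,17),beaker=(237,183,13),hammer=(490,218,40),blue=(247,234,22),red=(221,347,20)).items(): print(n,(d[v-r:v+r,u-r:u+r]>40).sum())
E
```

```text
tin 0
cone 0
jar 0
beaker 0
hammer 0
blue 0
red 52
```

View pics/f.png

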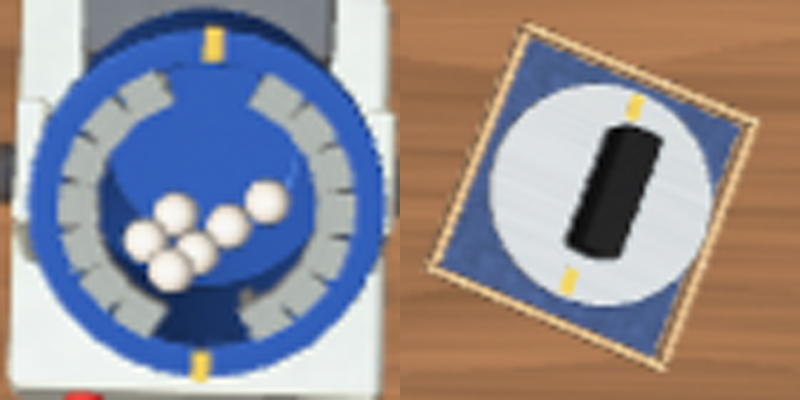

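```bash
python3 -c "
from plant import robot
print(robot.close_job())"
```

```text
the job is handed in; nothing more can be done
None
```

I finished the whole task in order and handed it in at about 25 s of the 72 s allowed. No verdict is reported.

- **Cap:** I turned it about 1.08 rad counterclockwise until its yellow marks met those on the rim. I then drew it straight out along the pot's axis and stood it on its plug in the tray. The final top view shows it upright and close to the middle.
- **Balls:** All six left the scoop at about 46° of tilt, and the final zoomed view shows six white balls in the pot.
- **Scoop:** It is empty and standing upright on the bench at its original place. The gripper is open and about 0.23 m above it.
- **Bystanders:** Comparing the top view before and after showed no change at the tin, jar, beaker, cone, hammer or blue scoop. The red scoop's patch showed 52 changed pixels. I put these down to the arm partly covering it, since the arm never went near it, but I did not check this further.
- **Measurements:** Heights triangulated from the scene and top cameras came out about 4 mm high throughout. I used the wrist camera and contact forces for the final heights instead.

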